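Strip a stacked power unit into its fitted trays

ROBOT

A 6-joint arm with a two-finger parallel gripper is mounted at the origin on the work surface. World frame = base frame: x ahead of the robot, y to its left, z up, the work surface at z = 0. Lengths are in m, angles in rad, forces in N, time in s.
With the tool pointing down it reaches from about 0.3 to 0.825 m from the base axis. Payload 5.4 kg.
Tool frame: the origin (TCP) lies midway between the tips of the shut fingers; the grasp point (between the pads) lies 19 mm behind it; z points along the fingers, x is the direction in which the jaws open and shut, and the axes are right-handed (so a half turn about z gives the same grasp; the last joint's range is limited). The gripper opens to 92 mm and grips with 3 to 60 N. Pads are 20 mm wide; open, the fingers measure 128 mm over their backs; the gripper's body (75 mm by 189 mm) begins 69 mm behind the grasp point.
Start: joints at [0.972, 0.158, 1.597, -0, 1.386, -0.21], TCP at [0.218, 0.532, 0.215] pointing down, gripper open.
Joint ranges: [-2.91, 2.91], [-0.94, 2.29], [0.18, 2.7], [-1.29, 4.43], [0.17, 2.64], [-3, 3]. Speed limits (rad/s): [2.57, 2.57, 3.14, 3.14, 3.14, 3.14].

INTERFACE

Orientations are given as a 3x3 rotation matrix whose columns are the frame's x, y, z axes.
In Python, from plant import robot gives the robot as it stands.
- The arm moves only by the shell command python3 -m jog 'ROWS'. ROWS is JSON, a list of rows, each an object with "jaw": the closure, from -1 (fully open) to 1 (shut); "xyz": the shift along the tool's x, y, z in units of 300 mm (1.0 is 300 mm), a list of three; "turn": the turn, a rotation vector about the tool's x, y, z in units of 60 degrees (1.0 is 60 degrees), a list of three. A call has exactly 5 rows; each row shifts and turns the commanded pose from where the row before left it, along the tool's axes as they then stand; what a row does not reach is not made up. A row lasts 1/10 s, in which the tool goes at most 50 mm and 8.59 degrees, less where a joint would pass 70% of its speed; a pose out of reach is approached as far as the arm can. A call with a number of a shift or a turn outside -1 to 1 is refused whole. A call with a gripper value outside its range is refused whole. The fingers move at their own pace and stop on an object; the grip force is fixed at half the most. Time passes only in rows, so rows that do not move let the fingers close, or fill a call up. It gives the time, the measured TCP pose, the force and the opening at its end, in the units of the state.
- robot.state(): the state, without advancing time (a new reading comes with each control period).
- robot.grab_frame(name): name is "scene" or "top"; returns (picture, depth): 420x560x3 uint8, blue, green, red; 420x560 float32, m along the optical axis (not along the pixel's ray), 0 where there is no reading.
- robot.camera_model(name): a dict with "K" (3x3 intrinsics, pixels), "world_from_camera" (4x4, takes a point from camera to world coordinates). Camera axes: x right, y down, z forward; pixel columns grow to the right and rows downward; lengths in m; the calibration is good to about 2 mm. A picture is of the moment at which its call begins. camera_model takes no time and is no camera call.
- robot.finish_job(): hands the job in, once; it reports no verdict.
Trained networks look in the newest picture that a camera, given by its name, has taken for a name from the list of things; names that differ only in an ending like _2 or _b are one class to them, and where a whole thing is asked for, a point or a joint stands for the part that bears it (a point fixed in the world has none). Each returns a list of dicts, best first, with "conf" (0 to 1); they miss things now and then, are a little off and sometimes report something else, mostly with a low value. They report only what shows in the picture. A call takes as long as a camera call. They do not tell look-alikes from the thing itself.
- robot.masks_of(camera, query): "region" (420x560 bool, what is visible of it) and "xy" ([column, row] in pixels, amid what is visible of it).
- robot.landmark_of(camera, query): "xy" ([column, row] in pixels: a listed point, or the origin of a listed thing).
The state is a dict: "time": time; "qpos": joint angles; "joint_velocities": joint speeds; "tau": joint torques, N m; "ee_pos": TCP position; "eef_rot": TCP orientation; "wrist_force": force on the tool from outside, world axes, zero at the start; "ft_torque": the same for the moment, N m; "grip_width": finger opening in m.
Only numpy, scipy, OpenCV 4.12 (cv2) and the standard library are available. Lean on these libraries where they do the work, as an engineer would, in place of code of your own. Each camera call takes 0.05 s, during which the arm holds its last target.

TASK

Take the stacked power unit apart from the top down, one part at a time: fan, heatsink, screening can, then the circuit board in its base. Set each part straight into its own tray, the one whose recess has the part's own outline with a finger's width of room all round, so that it lies flat, centred and square to the tray; put it down, do not drop it. Leave the trays, the small jar and the steel cup where they are.

Things in the scene. Friction and masses are not known exactly. Their poses are not given: they have to be found in the camera images.
- fan_center (a point): Top of the stack: square cooling fan, dark plastic, 40 x 40 mm, 20 high, 40 g. Solid outside. Point at its centre, half-way up (10 mm above its underside); x and y axes square to its sides, z up.
- heatsink_center (a point): Second from the top, under the fan: aluminium heatsink with upright fins, 64 mm (x, along the fins) x 42 mm (y), 24 high, 100 g. Point at its centre, 12 mm above its underside. Its x axis is the long side, z up.
- can_center (a point): Third, under the heatsink: plain steel screening can (a closed box) 86 mm (x) x 50 mm (y), 22 high, 90 g. Point at its centre, 11 mm above its underside. Its x axis is the long side, z up.
- board_center (a point): Bottom of the stack, standing on the bench: green circuit board in a pale grey plastic base, 124 mm (x) x 62 mm (y), 18 high with straight sides, 160 g; connectors and capacitors 10 mm high stand on its top at the two short ends only. Point at its centre, 9 mm above its underside. Its x axis is the long side, z up. The four parts only rest on one another, roughly centred and in line (within 3 mm and 0.08 rad each); nothing is fastened.
- tray_fan: Grey shallow tray for the fan, fixed to the bench, recess 68 mm (x) x 68 mm (y), that is 14 mm of room all round the fan. Floor 3 mm above the bench, rim 3 mm thick with its top 8 mm above the bench. Origin at its centre, on the bench; x and y square to its sides, z up.
- tray_heatsink: Grey shallow tray for the heatsink, fixed to the bench, recess 92 mm (x) x 70 mm (y), that is 14 mm of room all round the heatsink. Floor 3 mm above the bench, rim 3 mm thick with its top 8 mm above the bench. Origin at its centre, on the bench; x axis along its long side, z up.
- tray_can: Grey shallow tray for the can, fixed to the bench, recess 114 mm (x) x 78 mm (y), that is 14 mm of room all round the can. Floor 3 mm above the bench, rim 3 mm thick with its top 8 mm above the bench. Origin at its centre, on the bench; x axis along its long side, z up.
- tray_board: Grey shallow tray for the board, fixed to the bench, recess 152 mm (x) x 90 mm (y), that is 14 mm of room all round the board. Floor 3 mm above the bench, rim 3 mm thick with its top 8 mm above the bench. Origin at its centre, on the bench; x axis along its long side, z up.
- jar_center (a point): Bystander: small closed jar, dark cap, 36 mm across, 48 high, loose, standing among the trays. Point at its centre, 24 mm up. To be left alone.
- cup_center (a point): Bystander: small open steel cup, 52 mm across, 42 high, loose. Point at its centre, 21 mm up. To be left alone.
Things that resemble listed ones, but are neither listed nor needed, are in the scene too. Leave any pink look-alike of the part that bears board_center alone.

How it is judged:
By the outcome, as a careful person would: the job done as asked, in the order asked, and still so for the second after the job is handed in, with the robot touching nothing.
It also fails if it takes over 120 s, if anything falls off the work surface, if the arm or the gripper's body presses on something with over 40 N, if the wrist force passes 120 N, or if a joint passes its speed limit or range.

## Working session

There is one attempt and no reset: what is moved stays moved. The work goes in short steps, Python scripts to look and compute and a shell command to move; the robot and the scene stay as the last step left them, time stands still between calls to the robot, and variables do not carry over. Pictures are saved under pics/ and viewed, and the job is handed in when it is done.

```bash
ls; mkdir -p pics; python3 - <<'E'
from plant import robot
import cv2,numpy as np
s=robot.state();print({k:np.round(v,3).tolist() for k,v in s.items()})
for n in("scene","top"):
    im,d=robot.grab_frame(n);cv2.imwrite(f"pics/{n}0.png",im);np.save(f"pics/{n}0.npy",d)
    c=robot.camera_model(n);print(n,np.round(c["K"],1).tolist(),np.round(c["world_from_camera"],3).tolist())
E
```

```text
pics
{'time': 0.0, 'qpos': [0.972, 0.159, 1.598, -0.0, 1.386, -0.21], 'joint_velocities': [0.0, -0.001, -0.0, -0.0, -0.002, -0.002], 'tau': [-0.001, -38.558, -32.211, 0.07, 0.038, -0.0], 'ee_pos': [0.218, 0.532, 0.214], 'eef_rot': [[0.379, 0.925, -0.001], [0.925, -0.379, -0.002], [-0.002, -0.0, -1.0]], 'wrist_force': [0.128, -0.784, -0.105], 'ft_torque': [0.013, -0.014, -0.003], 'grip_width': 0.092}
scene [[495.5, 0.0, 273.9], [0.0, 495.5, 209.0], [0.0, 0.0, 1.0]] [[0.398, 0.559, -0.727, 1.252], [0.917, -0.238, 0.319, -0.338], [0.005, -0.794, -0.608, 0.75], [0.0, 0.0, 0.0, 1.0]]
top [[392.7, 0.0, 283.8], [0.0, 392.7, 210.1], [0.0, 0.0, 1.0]] [[-0.072, -0.976, 0.207, 0.278], [-0.997, 0.071, -0.011, 0.007], [-0.004, -0.207, -0.978, 1.101], [0.0, 0.0, 0.0, 1.0]]
```

View pics/scene0.png

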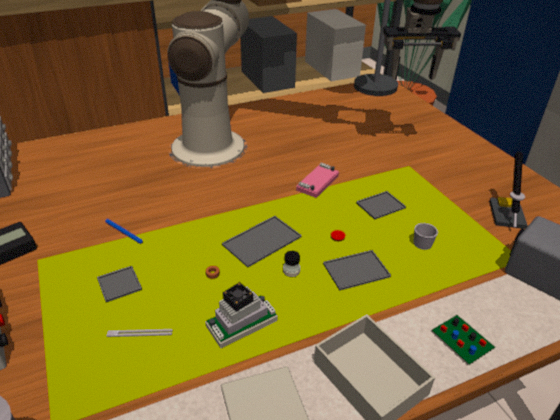

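View pics/top0.png

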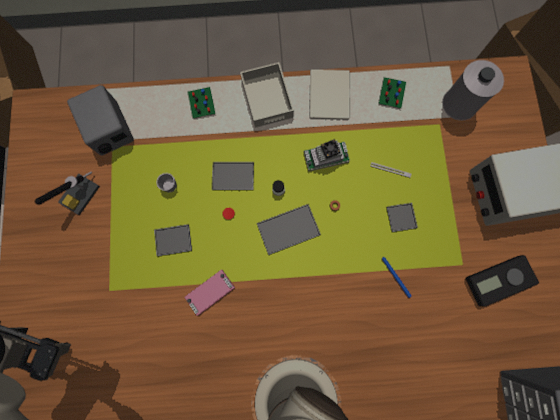

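The four trays show in top at (288,229) board, (233,177) can, (173,240) heatsink and (401,217) fan. The stack is at (326,154), the jar at (278,188) and the cup at (167,184).

```bash
cat > h.py <<'E'
from plant import robot
import cv2,numpy as np
def toplane(n,uv,z):
    c=robot.camera_model(n);K=np.array(c["K"]);T=np.array(c["world_from_camera"])
    uv=np.atleast_2d(uv).astype(float);r=np.c_[uv,np.ones(len(uv))]@np.linalg.inv(K).T@T[:3,:3].T
    s=(z-T[2,3])/r[:,2];return T[:3,3]+r*s[:,None]
def cloud(n,d):
    c=robot.camera_model(n);K=np.array(c["K"]);T=np.array(c["world_from_camera"])
    v,u=np.mgrid[:420,:560];p=np.stack([(u-K[0,2])/K[0,0]*d,(v-K[1,2])/K[1,1]*d,d],-1)
    return p@T[:3,:3].T+T[:3,3]
def proj(n,P):
    c=robot.camera_model(n);K=np.array(c["K"]);T=np.linalg.inv(np.array(c["world_from_camera"]))
    q=np.atleast_2d(P)@T[:3,:3].T+T[:3,3];q=q@K.T;return q[:,:2]/q[:,2:]
def rect(P):
    (c,(w,h),a)=cv2.minAreaRect((P[:,:2]*1000).astype(np.float32))
    if w<h:w,h,a=h,w,a+90
    a=(a+90)%180-90
    return np.round([c[0],c[1],w,h,a],1)
E
python3 - <<'E'
from h import *
for n in("top","scene"):
    robot.grab_frame(n)
    for q in["tray_fan","tray_heatsink","tray_can","tray_board","fan_center","heatsink_center","can_center","board_center","jar_center","cup_center"]:
        L=robot.landmark_of(n,q);M=robot.masks_of(n,q)
        zz=dict(fan_center=.074,heatsink_center=.052,can_center=.029,board_center=.009,jar_center=.024,cup_center=.021).get(q,0.)
        for l in L[:2]:print(n,q,"L",np.round(l["xy"]),round(l["conf"],2),np.round(toplane(n,l["xy"],zz)[0]*1000))
        for m in M[:2]:
            r=m["region"];v,u=np.nonzero(r)
            print("    M",np.round(m["xy"]),round(m["conf"],2),len(u),rect(toplane(n,np.c_[u,v],.008)) if 'tray' in q else "")
        if M: np.save(f"pics/m_{n}_{q}.npy",M[0]["region"])
E
```

```text
top tray_fan L [402. 217.] 0.66 [ 467. -338.    0.]
    M [400. 216.] 0.96 666 [ 465.2 -334.7   75.3   74.5  -84.7]
top tray_heatsink L [172. 241.] 0.67 [445. 317.   0.]
top tray_can L [231. 178.] 0.74 [619. 141.   0.]
    M [232. 178.] 0.83 1211 [620.  137.5 121.5  87.5  85.8]
top tray_board L [288. 232.] 0.55 [447. -11.   0.]
top fan_center L [330. 152.] 0.71 [ 650. -142.   74.]
    M [327. 152.] 0.72 226 
top heatsink_center L [325. 152.] 0.58 [ 657. -132.   52.]
    M [169. 240.] 0.6 1016 
    M [319. 152.] 0.52 99 
top can_center L [330. 155.] 0.73 [ 656. -147.   29.]
    M [317. 157.] 0.75 156 
    M [288. 227.] 0.73 1926 
top board_center L [208. 293.] 0.64 [295. 219.   9.]
top board_center L [325. 157.] 0.61 [ 659. -136.    9.]
    M [208. 294.] 0.75 1089 
    M [313. 159.] 0.6 273 
top jar_center L [276. 189.] 0.51 [568.  12.  24.]
    M [276. 189.] 0.52 172 
    M [170. 241.] 0.32 931 
top cup_center L [167. 181.] 0.8 [616. 323.  21.]
    M [168. 182.] 0.82 304 
    M [332. 165.] 0.72 263 
scene tray_fan L [119. 284.] 0.85 [ 463. -340.    0.]
scene tray_fan L [425. 237.] 0.
[... 337 characters left out ...]
.3 128.6 119.9  87.7  85.9]
scene tray_board L [262. 240.] 0.67 [453. -16.   0.]
    M [257. 240.] 0.69 2165 [459.4 -19.  168.2 104.6 -72.5]
scene fan_center L [236. 295.] 0.71 [ 654. -148.   74.]
    M [241. 297.] 0.7 558 
scene heatsink_center L [239. 301.] 0.73 [ 651. -143.   52.]
    M [234. 304.] 0.74 578 
scene can_center L [243. 312.] 0.72 [ 659. -139.   29.]
    M [240. 320.] 0.83 616 
scene board_center L [320. 178.] 0.88 [291. 219.   9.]
scene board_center L [241. 322.] 0.66 [ 664. -145.    9.]
    M [317. 182.] 0.81 834 
    M [237. 330.] 0.58 1122 
scene jar_center L [290. 263.] 0.57 [569.   0.  24.]
    M [290. 264.] 0.64 405 
scene cup_center L [426. 236.] 0.69 [607. 322.  21.]
```

```bash
cat >> h.py <<'E'
def boxcorners(x,y,a,w,h,z0,z1):
    c,s=np.cos(a),np.sin(a)
    return np.array([[x+c*i*w/2-s*j*h/2,y+s*i*w/2+c*j*h/2,z] for z in(z0,z1) for i,j in((-1,-1),(1,-1),(1,1),(-1,1))])
TR=dict(tray_fan=(.463,-.340,.0,.074,.074),tray_heatsink=(.443,.312,1.5,.098,.076),tray_can=(.619,.138,1.5,.120,.084),tray_board=(.450,-.014,-1.26,.158,.096))
def fit(n,mask,x0,w,h,z0,z1,free=3):
    from scipy.optimize import minimize
    S=4
    u,v=proj(n,[x0[0],x0[1],(z0+z1)/2])[0].astype(int);R=60
    u0,v0=max(u-R,0),max(v-R,0)
    m=cv2.resize(mask[v0:v0+2*R,u0:u0+2*R].astype(np.float32),None,fx=S,fy=S,interpolation=cv2.INTER_LINEAR)
    def cost(p):
        q=(proj(n,boxcorners(p[0],p[1],p[2],w,h,z0,z1))-[u0,v0]+.5)*S-.5
        hull=cv2.convexHull(q.astype(np.float32))[:,0]
        im=np.zeros(m.shape,np.uint8);cv2.fillConvexPoly(im,np.round(hull*16).astype(np.int32),255,cv2.LINE_AA,4)
        return np.abs(im/255.-m).sum()/m.sum()
    best=None
    for da in(-.1,0,.1):
        st=np.array([x0[0],x0[1],x0[2]+da])
        r=minimize(cost,st,method="Nelder-Mead",options=dict(initial_simplex=[st,st+[.008,0,0],st+[0,.008,0],st+[0,0,.1]],xatol=1e-5,fatol=1e-5))
        if best is None or r.fun<best.fun:best=r
    return best.x,best.fun
E
python3 - <<'E'
from h import *
for n in("top","scene"):
    im=cv2.imread(f"pics/{n}0.png")
    hsv=cv2.cvtColor(im,cv2.COLOR_BGR2HSV)
    m=(hsv[...,1]<90)
    cv2.imwrite(f"pics/{n}m.png",m.astype(np.uint8)*255)
    for k,(x,y,a,w,h) in TR.items():
        u,v=proj(n,[x,y,0])[0].astype(int)
        nl,lab=cv2.connectedComponents(m.astype(np.uint8));
        mm=lab==lab[v,u];
        p,f=fit(n,mm,(x,y,a),w,h,0,.008);print(n,k,mm.sum(),np.round(p[:2]*1000,1),round(p[2],3),round(f,3))
a=cv2.imread("pics/scene0.png")[270:350,190:290];b=cv2.imread("pics/top0.png")[130:180,290:365]
cv2.imwrite("pics/z1.png",cv2.resize(a,None,fx=7,fy=7,interpolation=cv2.INTER_CUBIC));cv2.imwrite("pics/z2.png",cv2.resize(b,None,fx=10,fy=10,interpolation=cv2.INTER_CUBIC))
d=np.load("pics/top0.npy");C=cloud("top",d)
z=C[...,2];print(np.round(z[135:180:3,300:355:3]*1000).astype(int))
d=np.load("pics/scene0.npy");C=cloud("scene",d);z=C[...,2];print(np.round(z[280:345:4,200:285:4]*1000).astype(int))
E
```

```text
top tray_fan 655 [ 466.2 -336.5] 0.096 0.099
top tray_heatsink 939 [448.  313.8] 1.652 0.063
top tray_can 1158 [624.2 136.5] 1.504 0.05
top tray_board 1859 [455.7 -12.3] -1.282 0.047
scene tray_fan 961 [ 463.5 -340.5] 0.069 0.11
scene tray_heatsink 733 [445.8 310. ] 1.67 0.165
scene tray_can 1580 [621.  133.3] 1.494 0.113
scene tray_board 1949 [452.7 -16.2] -1.272 0.097
[[ 1  1  1  0  4 -1 -1  2 -1  1  5 -3  3 -3  1  0 -1 -2  0]
 [ 3  1  3  1  2  0  3  2 -3 -4 -5 -2  1  4  3  0 -3  1  0]
 [-1  1  2 -3  0  2 -2 -3  1 -4 85 83 61  0 -2 -5 -1 -3  0]
 [ 0  1  1  0 -1  1 -2 86 81 70 68 78 83 37 24  0 -1 -1 -2]
 [-3  3  2  2  2 60 61 76 75 85 85 81 78 41 21 27 -1  1  0]
 [ 1  2 22 19 40 47 63 60 84 76 82 75 84 84 18 28  0  5 -3]
 [ 0  9 25 19 40 40 59 65 76 69 64 75 82 70 18 19  5  3  2]
 [-4 -4 30 20 42 38 50 64 56 82 75 64 56 48 41 23  0  4  2]
 [ 0  1 19 27 31 41 42 55 62 59 44 41 40 45 37 17 22 -1  0]
 [ 2  0 16 29 18 40 40 46 38 43 35 26 17 19 16 14  7  2 -3]
 [ 1  1  7 24 19 39 37 29 22 14 17 10  3 -2 -2 -1 -1 -2  3]
 [ 1 -3  2 19 16 18 16  6  3  0  1 -1 -1  2 -1 -2  1 -2  2]
 [ 2 -3
[... 1055 characters left out ...]
0  43  35  36  29  23  17 750
   17  13  -1   0]
 [ -1  -2  15  30  17  33  38  43 750  43  39  35  28  23  17  17  17  17
   10   3  -2  -1]
 [  2   1  18  23  16  19  36  40  40  36  32  24  16  17  19  13   8   3
   -2  -1  -2  -1]
 [ -1  -1   9  24  26  18  24  37  31  26  20  19  17  16   9   2   1  -1
    0  -1   0  -2]
 [  1   0  -1  14  27  24  17  25  19  15  17  13   9   3   0  -1  -3  -1
    0   1   2  -3]
 [  0   0  -2   6  19  27  17  18  18  13   8   2   1   2   0  -2  -2  -2
   -1   1  -2  -1]
 [ -1   0  -1   2   9  17  16  15  10   1   0   0  -1  -1  -2  -1  -2   0
    1   0  -3  -1]
 [ -2   1   0  -1  -1  13   7   1  -1  -1  -1  -1   0   0  -1   1  -2  -2
   -1  -1  -1  -4]]
```

View pics/z1.png

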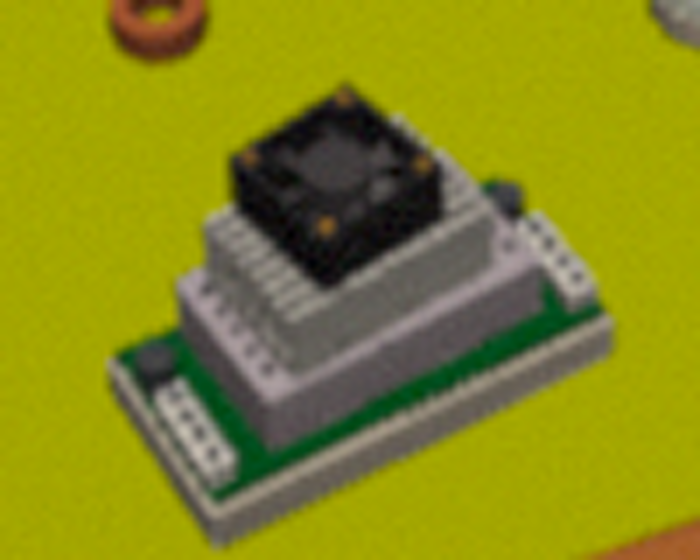

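View pics/z2.png

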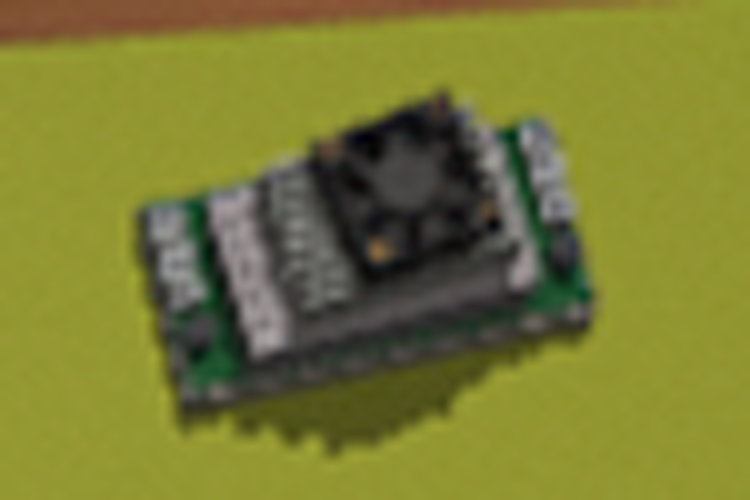

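View pics/topm.png

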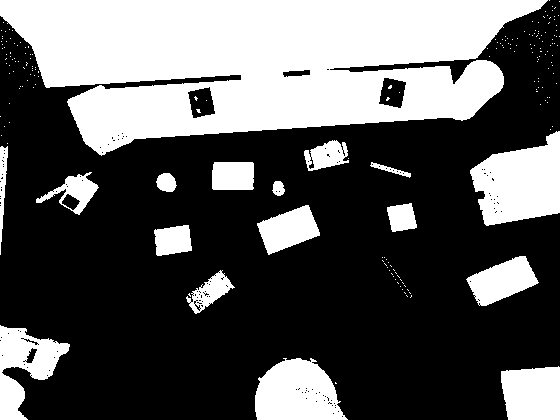

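```bash
cat >> h.py <<'E'
def measure(z0,z1,w,h,x0,tag=None,dark=None):
    out=[]
    for n in("top","scene"):
        im,d=robot.grab_frame(n)
        if tag:cv2.imwrite(f"pics/{n}_{tag}.png",im)
        d=cv2.medianBlur(d,3);C=cloud(n,d)
        m=(C[...,2]>z0+.002)&(C[...,2]<z1+.008)&(d>0)&(np.hypot(C[...,0]-x0[0],C[...,1]-x0[1])<.09)
        m=m.astype(np.uint8)
        nl,lab,st,ce=cv2.connectedComponentsWithStats(m)
        m=lab==1+np.argmax(st[1:,4])
        p,f=fit(n,m,x0,w,h,z0,z1)
        print(n,np.round(p[:2]*1000,1),round(p[2],3),"cost",round(f,3),m.sum());out.append(p)
    return np.mean(out,0)
E
python3 - <<'E'
from h import *
print(measure(.064,.084,.04,.04,(.654,-.145,-1.3)))
print(measure(.040,.064,.064,.042,(.654,-.145,-1.3)))
print(measure(.018,.040,.086,.05,(.654,-.145,-1.3)))
print(measure(.0,.018,.124,.062,(.654,-.145,-1.3)))
E
```

```text
top [ 658.9 -142.5] -1.252 cost 0.091 251
scene [ 657.4 -148.2] -1.248 cost 0.107 550
[ 0.65813034 -0.14534814 -1.24978353]
top [ 658.9 -139.9] -1.324 cost 1.267 189
scene [ 657.6 -145.6] -1.331 cost 0.71 577
[ 0.65829575 -0.14274302 -1.32722959]
top [ 654.9 -122.7] -1.372 cost 1.222 341
scene [ 656.8 -141.7] -1.334 cost 1.039 743
[ 0.65586394 -0.13220726 -1.35332714]
top [ 659.8 -138.2] -1.418 cost 1.602 398
scene [ 660.  -143.8] -1.419 cost 0.959 1109
[ 0.65987509 -0.14099621 -1.41853554]
```

```bash
cat > plan.py <<'E'
import sys,json
from h import *
from scipy.spatial.transform import Rotation as R
# usage: plan.py x y z yaw(jaw dir) jaw [vmax_mm]
x,y,z,yaw,jaw=map(float,sys.argv[1:6]);vm=float(sys.argv[6])/1000 if len(sys.argv)>6 else .048
s=robot.state();p=np.array(s["ee_pos"]);A=np.array(s["eef_rot"])
c,sn=np.cos(yaw),np.sin(yaw);B=np.array([[c,sn,0],[sn,-c,0],[0,0,-1.]])
rv=R.from_matrix(A.T@B).as_rotvec();t=np.array([x,y,z])
n=max(int(np.ceil(np.linalg.norm(t-p)/vm)),int(np.ceil(np.linalg.norm(rv)/.145)),1)
rows=[]
for i in range(n):
    Ai=A@R.from_rotvec(rv*i/n).as_matrix()
    d=Ai.T@((t-p)/n)/.3
    rows.append((d,rv/n/1.0472))
print("n",n)
for i in range(0,n,5):
    print("["+",".join('{"jaw":%g,"xyz":[%s],"turn":[%s]}'%(jaw,",".join("%.4g"%round(v+0.,4) for v in d),",".join("%.3g"%round(v+0.,3) for v in r)) for d,r in rows[i:i+5])+"]")
E
python3 plan.py .658 -.145 .2 .321 -1
```

```text
n 17
[{"jaw":-1,"xyz":[-0.0901,0.1302,0.0029],"turn":[0,0,0.048]},{"jaw":-1,"xyz":[-0.0834,0.1346,0.0029],"turn":[0,0,0.048]},{"jaw":-1,"xyz":[-0.0765,0.1386,0.0029],"turn":[0,0,0.048]},{"jaw":-1,"xyz":[-0.0694,0.1423,0.0029],"turn":[0,0,0.048]},{"jaw":-1,"xyz":[-0.0621,0.1456,0.0029],"turn":[0,0,0.048]}]
[{"jaw":-1,"xyz":[-0.0547,0.1486,0.0029],"turn":[0,0,0.048]},{"jaw":-1,"xyz":[-0.0471,0.1512,0.0029],"turn":[0,0,0.048]},{"jaw":-1,"xyz":[-0.0393,0.1534,0.0029],"turn":[0,0,0.048]},{"jaw":-1,"xyz":[-0.0315,0.1552,0.0029],"turn":[0,0,0.048]},{"jaw":-1,"xyz":[-0.0236,0.1566,0.0029],"turn":[0,0,0.048]}]
[{"jaw":-1,"xyz":[-0.0157,0.1576,0.0029],"turn":[0,0,0.048]},{"jaw":-1,"xyz":[-0.0077,0.1581,0.0029],"turn":[0,0,0.048]},{"jaw":-1,"xyz":[0.0003,0.1583,0.0029],"turn":[0,0,0.048]},{"jaw":-1,"xyz":[0.0083,0.1581,0.0029],"turn":[0,0,0.048]},{"jaw":-1,"xyz":[0.0163,0.1575,0.0029],"turn":[0,0,0.048]}]
[{"jaw":-1,"xyz":[0.0243,0.1565,0.0029],"turn":[0,0,0.048]},{"jaw":-1,"xyz":[0.0322,0.155,0.0029],"turn":[0,0,0.048]}]
```

```bash
python3 -m jog '[{"jaw":-1,"xyz":[-0.09,0.13,0],"turn":[0,0,0.05]},{"jaw":-1,"xyz":[-0.083,0.135,0],"turn":[0,0,0.05]},{"jaw":-1,"xyz":[-0.076,0.139,0],"turn":[0,0,0.05]},{"jaw":-1,"xyz":[-0.07,0.142,0],"turn":[0,0,0.05]},{"jaw":-1,"xyz":[-0.062,0.146,0],"turn":[0,0,0.05]}]'; python3 -m jog '[{"jaw":-1,"xyz":[-0.055,0.149,0],"turn":[0,0,0.05]},{"jaw":-1,"xyz":[-0.047,0.151,0],"turn":[0,0,0.05]},{"jaw":-1,"xyz":[-0.039,0.153,0],"turn":[0,0,0.05]},{"jaw":-1,"xyz":[-0.031,0.155,0],"turn":[0,0,0.05]},{"jaw":-1,"xyz":[-0.023,0.157,0],"turn":[0,0,0.05]}]'; python3 plan.py .658 -.145 .15 .321 -1
```

```text
time: 3.1
ee_pos: [0.3477, 0.331, 0.2148]
eef_rot: [[0.607, 0.795, 0.001], [0.795, -0.607, 0.0], [0.001, 0.0, -1.0]]
wrist_force: [0.3, 0.6, 0.4]
grip_width: 0.0919
time: 3.6
ee_pos: [0.4751, 0.1303, 0.2149]
eef_rot: [[0.792, 0.61, 0.001], [0.61, -0.792, 0.0], [0.001, 0.0, -1.0]]
wrist_force: [0.9, 0.1, 0.8]
grip_width: 0.0919
n 8
[{"jaw":-1,"xyz":[-0.0096,0.1374,0.0271],"turn":[0,-0,0.04]},{"jaw":-1,"xyz":[-0.0039,0.1376,0.0271],"turn":[0,-0,0.04]},{"jaw":-1,"xyz":[0.0019,0.1377,0.0271],"turn":[0,-0,0.04]},{"jaw":-1,"xyz":[0.0077,0.1375,0.0271],"turn":[0,-0,0.04]},{"jaw":-1,"xyz":[0.0134,0.137,0.0271],"turn":[0,-0,0.04]}]
[{"jaw":-1,"xyz":[0.0192,0.1364,0.0271],"turn":[0,-0,0.04]},{"jaw":-1,"xyz":[0.0249,0.1354,0.0271],"turn":[0,-0,0.04]},{"jaw":-1,"xyz":[0.0305,0.1343,0.0271],"turn":[0,-0,0.04]}]
```

```bash
python3 -m jog '[{"jaw":-1,"xyz":[-0.01,0.137,0.02],"turn":[0,0,0.04]},{"jaw":-1,"xyz":[-0.004,0.138,0.02],"turn":[0,0,0.04]},{"jaw":-1,"xyz":[0.002,0.138,0.02],"turn":[0,0,0.04]},{"jaw":-1,"xyz":[0.008,0.138,0.02],"turn":[0,0,0.04]},{"jaw":-1,"xyz":[0.013,0.137,0.02],"turn":[0,0,0.04]}]'; python3 -m jog '[{"jaw":-1,"xyz":[0.019,0.136,0.02],"turn":[0,0,0.04]},{"jaw":-1,"xyz":[0.025,0.135,0.02],"turn":[0,0,0.04]},{"jaw":-1,"xyz":[0.02,0.06,0.02],"turn":[0,0,0.04]},{"jaw":-1,"xyz":[0,0,0],"turn":[0,0,0]},{"jaw":-1,"xyz":[0,0,0],"turn":[0,0,0]}]'; python3 plan.py .658 -.145 .13 .321 -1
python3 - <<'E'
from h import *
for n in("top","scene"):
    im,d=robot.grab_frame(n);cv2.imwrite(f"pics/{n}1.png",im)
a=cv2.imread("pics/scene1.png")[200:350,150:350];cv2.imwrite("pics/z3.png",cv2.resize(a,None,fx=4,fy=4,interpolation=cv2.INTER_CUBIC))
E
```

```text
time: 4.1
ee_pos: [0.5897, -0.0416, 0.1844]
eef_rot: [[0.902, 0.432, 0.0], [0.432, -0.902, 0.0], [0.0, 0.0, -1.0]]
wrist_force: [0.5, 1.0, 0.9]
grip_width: 0.0921
time: 4.6
ee_pos: [0.6464, -0.1228, 0.1663]
eef_rot: [[0.948, 0.318, -0.001], [0.318, -0.948, 0.001], [-0.001, -0.001, -1.0]]
wrist_force: [-0.5, 0.1, 1.0]
grip_width: 0.0918
n 1
[{"jaw":-1,"xyz":[0.0132,0.0827,0.121],"turn":[-0.001,0.001,0.003]}]
```

View pics/z3.png

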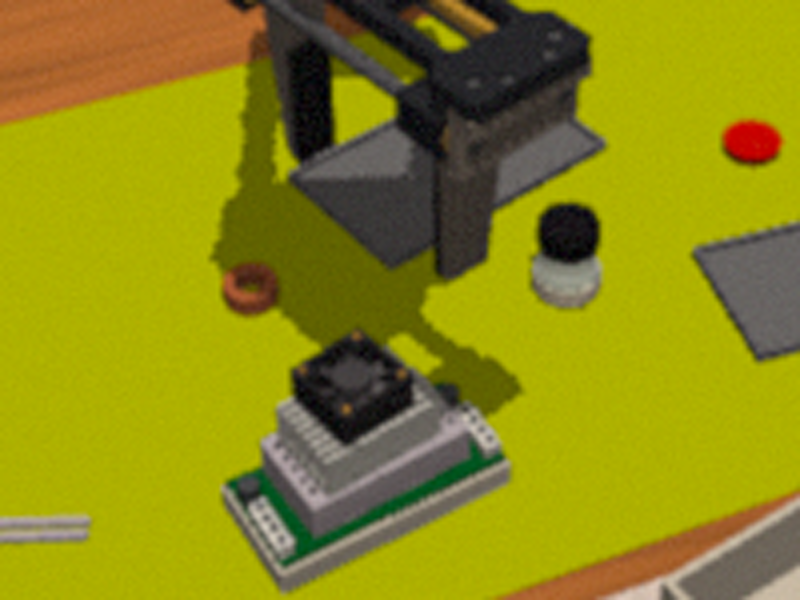

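```bash
python3 - <<'E'
from h import *
s=robot.state();p=np.array(s["ee_pos"]);A=np.array(s["eef_rot"])
for n in("scene","top"):
    im=cv2.imread(f"pics/{n}1.png");S=4
    big=cv2.resize(im,None,fx=S,fy=S,interpolation=cv2.INTER_CUBIC)
    P=[p+A@[sx,sy,0] for sx in(-.064,-.046,.046,.064) for sy in(-.01,.01)]
    q=(proj(n,P)+.5)*S-.5
    for a in q:cv2.circle(big,tuple(a.astype(int)),2,(0,0,255),-1)
    u,v=q.mean(0).astype(int);cv2.imwrite(f"pics/t_{n}.png",big[max(v-250,0):v+250,u-250:u+250])
E
python3 -m jog '[{"jaw":-1,"xyz":[0.013,0.083,0.05],"turn":[0,0,0]},{"jaw":-1,"xyz":[0,0,0.07],"turn":[0,0,0]},{"jaw":-1,"xyz":[0,0,0.05],"turn":[0,0,0]},{"jaw":-1,"xyz":[0,0,0],"turn":[0,0,0]},{"jaw":-1,"xyz":[0,0,0],"turn":[0,0,0]}]'; python3 plan.py .658 -.145 .071 .321 -1
cd pics; python3 -c "
import cv2,numpy as np
cv2.imwrite('tt.png',np.hstack([cv2.resize(cv2.imread('t_scene.png'),(390,390)),cv2.resize(cv2.imread('t_top.png'),(390,390))]))"
```

```text
time: 5.2
ee_pos: [0.6582, -0.1446, 0.116]
eef_rot: [[0.948, 0.319, -0.0], [0.319, -0.948, 0.0], [-0.0, -0.0, -1.0]]
wrist_force: [0.7, 0.7, 0.2]
grip_width: 0.092
n 1
[{"jaw":-1,"xyz":[-0.0009,0.001,0.1499],"turn":[-0,0,0.003]}]
```

View pics/tt.png

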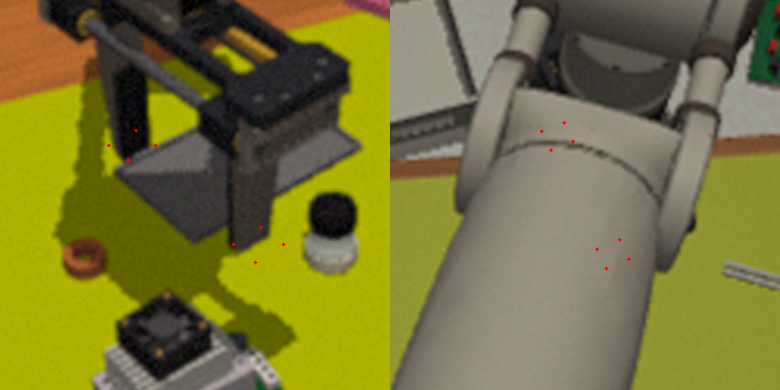

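```bash
python3 -m jog '[{"jaw":-1,"xyz":[0,0,0.08],"turn":[0,0,0]},{"jaw":-1,"xyz":[0,0,0.05],"turn":[0,0,0]},{"jaw":-1,"xyz":[0,0,0.023],"turn":[0,0,0]},{"jaw":-1,"xyz":[0,0,0],"turn":[0,0,0]},{"jaw":-1,"xyz":[0,0,0],"turn":[0,0,0]}]'; python3 -m jog '[{"jaw":1,"xyz":[0,0,0],"turn":[0,0,0]},{"jaw":1,"xyz":[0,0,0],"turn":[0,0,0]},{"jaw":1,"xyz":[0,0,0],"turn":[0,0,0]},{"jaw":1,"xyz":[0,0,0],"turn":[0,0,0]},{"jaw":1,"xyz":[0,0,0],"turn":[0,0,0]}]'
```

```text
time: 5.7
ee_pos: [0.6588, -0.1457, 0.0705]
eef_rot: [[0.948, 0.318, 0.001], [0.318, -0.948, -0.0], [0.001, 0.001, -1.0]]
wrist_force: [-0.1, -0.0, 0.6]
grip_width: 0.0921
time: 6.2
ee_pos: [0.6584, -0.1456, 0.0698]
eef_rot: [[0.948, 0.318, 0.0], [0.318, -0.948, -0.0], [0.0, 0.0, -1.0]]
wrist_force: [-0.5, -1.0, 0.0]
grip_width: 0.0536
```

```bash
python3 -m jog '[{"jaw":1,"xyz":[0,0,0],"turn":[0,0,0]},{"jaw":1,"xyz":[0,0,0],"turn":[0,0,0]},{"jaw":1,"xyz":[0,0,0],"turn":[0,0,0]},{"jaw":1,"xyz":[0,0,-0.04],"turn":[0,0,0]},{"jaw":1,"xyz":[0,0,-0.06],"turn":[0,0,0]}]';  python3 -m jog '[{"jaw":1,"xyz":[0,0,-0.1],"turn":[0,0,0]},{"jaw":1,"xyz":[0,0,-0.1],"turn":[0,0,0]},{"jaw":1,"xyz":[0,0,0],"turn":[0,0,0]},{"jaw":1,"xyz":[0,0,0],"turn":[0,0,0]},{"jaw":1,"xyz":[0,0,0],"turn":[0,0,0]}]'; python3 - <<'E'
from h import *
im,d=robot.grab_frame("scene");a=im[170:350,150:350];cv2.imwrite("pics/z4.png",cv2.resize(a,None,fx=3,fy=3,interpolation=cv2.INTER_CUBIC))
E
```

```text
time: 6.7
ee_pos: [0.6574, -0.1451, 0.0992]
eef_rot: [[0.948, 0.318, -0.003], [0.318, -0.948, 0.001], [-0.002, -0.002, -1.0]]
wrist_force: [-0.2, -0.3, -0.5]
grip_width: 0.0395
time: 7.2
ee_pos: [0.6575, -0.1452, 0.1582]
eef_rot: [[0.948, 0.318, -0.002], [0.318, -0.948, 0.001], [-0.002, -0.002, -1.0]]
wrist_force: [-0.1, -0.6, -0.8]
grip_width: 0.0393
```

View pics/z4.png

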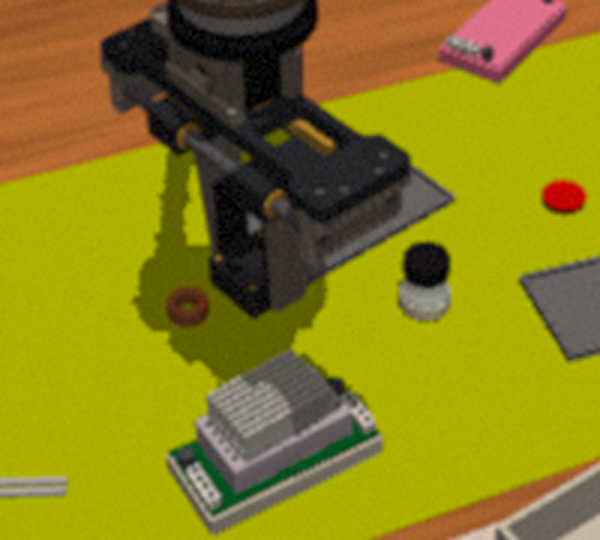

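```bash
python3 plan.py .465 -.3385 .08 .08 1
```

```text
n 6
[{"jaw":1,"xyz":[-0.1353,0.068,0.0434],"turn":[-0,0,0.039]},{"jaw":1,"xyz":[-0.1325,0.0735,0.0434],"turn":[-0,0,0.039]},{"jaw":1,"xyz":[-0.1294,0.0788,0.0433],"turn":[-0,0,0.039]},{"jaw":1,"xyz":[-0.1261,0.0839,0.0433],"turn":[-0,0,0.039]},{"jaw":1,"xyz":[-0.1226,0.089,0.0433],"turn":[-0,0,0.039]}]
[{"jaw":1,"xyz":[-0.1189,0.0938,0.0432],"turn":[-0,0,0.039]}]
```

```bash
python3 -m jog '[{"jaw":1,"xyz":[-0.1353,0.068,0],"turn":[0,0,0.039]},{"jaw":1,"xyz":[-0.1325,0.0735,0.03],"turn":[0,0,0.039]},{"jaw":1,"xyz":[-0.129,0.079,0.05],"turn":[0,0,0.039]},{"jaw":1,"xyz":[-0.126,0.084,0.05],"turn":[0,0,0.039]},{"jaw":1,"xyz":[-0.123,0.089,0.05],"turn":[0,0,0.039]}]';python3 -m jog '[{"jaw":1,"xyz":[-0.119,0.094,0.05],"turn":[0,0,0.039]},{"jaw":1,"xyz":[0,0,0],"turn":[0,0,0]},{"jaw":1,"xyz":[0,0,0],"turn":[0,0,0]},{"jaw":1,"xyz":[0,0,0],"turn":[0,0,0]},{"jaw":1,"xyz":[0,0,0],"turn":[0,0,0]}]';python3 plan.py .465 -.3385 .03 .08 1
```

```text
time: 7.75
ee_pos: [0.4961, -0.3071, 0.1038]
eef_rot: [[0.993, 0.117, -0.002], [0.117, -0.993, 0.002], [-0.001, -0.002, -1.0]]
wrist_force: [0.7, -0.7, -1.2]
grip_width: 0.0393
time: 8.25
ee_pos: [0.4672, -0.3382, 0.091]
eef_rot: [[0.997, 0.08, 0.001], [0.08, -0.997, -0.0], [0.0, 0.0, -1.0]]
wrist_force: [-0.4, -0.5, 0.1]
grip_width: 0.0396
n 2
[{"jaw":1,"xyz":[-0.0038,0.0002,0.1016],"turn":[0,-0,0]},{"jaw":1,"xyz":[-0.0037,0.0002,0.1016],"turn":[0,-0,0]}]
```

```bash
python3 -m jog '[{"jaw":1,"xyz":[-0.004,0,0.1],"turn":[0,0,0]},{"jaw":1,"xyz":[-0.003,0,0.08],"turn":[0,0,0]},{"jaw":1,"xyz":[0,0,0.04],"turn":[0,0,0]},{"jaw":1,"xyz":[0,0,0],"turn":[0,0,0]},{"jaw":1,"xyz":[0,0,0],"turn":[0,0,0]}]';python3 plan.py .465 -.3385 .0095 .08 1
python3 - <<'E'
from h import *
im,d=robot.grab_frame("scene");a=im[210:330,50:250];cv2.imwrite("pics/z5.png",cv2.resize(a,None,fx=4,fy=4,interpolation=cv2.INTER_CUBIC))
E
```

```text
time: 8.75
ee_pos: [0.4649, -0.3394, 0.0256]
eef_rot: [[0.997, 0.079, 0.001], [0.079, -0.997, -0.001], [0.001, 0.001, -1.0]]
wrist_force: [0.0, 0.5, -0.2]
grip_width: 0.0394
n 1
[{"jaw":1,"xyz":[0.0006,-0.0029,0.0536],"turn":[0.001,-0.001,-0.001]}]
```

View pics/z5.png

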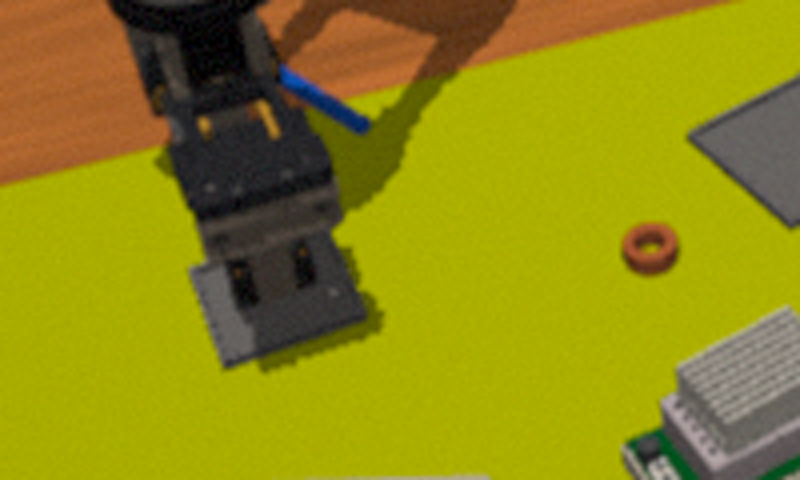

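```bash
python3 -m jog '[{"jaw":1,"xyz":[0,0,0.02],"turn":[0,0,0]},{"jaw":1,"xyz":[0,0,0.02],"turn":[0,0,0]},{"jaw":1,"xyz":[0,0,0.012],"turn":[0,0,0]},{"jaw":1,"xyz":[0,0,0],"turn":[0,0,0]},{"jaw":1,"xyz":[0,0,0],"turn":[0,0,0]}]'
```

```text
time: 9.3
ee_pos: [0.4639, -0.3392, 0.0089]
eef_rot: [[0.997, 0.078, -0.0], [0.078, -0.997, 0.0], [-0.0, -0.0, -1.0]]
wrist_force: [-0.1, 0.6, -0.7]
grip_width: 0.0397
```

```bash
python3 -m jog '[{"jaw":1,"xyz":[0,0,0.003],"turn":[0,0,0]},{"jaw":1,"xyz":[0,0,0],"turn":[0,0,0]},{"jaw":1,"xyz":[0,0,0],"turn":[0,0,0]},{"jaw":1,"xyz":[0,0,0],"turn":[0,0,0]},{"jaw":1,"xyz":[0,0,0],"turn":[0,0,0]}]'
```

```text
time: 9.8
ee_pos: [0.4641, -0.3393, 0.0086]
eef_rot: [[0.997, 0.078, -0.0], [0.078, -0.997, -0.0], [-0.0, 0.0, -1.0]]
wrist_force: [-2.4, 1.9, 4.9]
grip_width: 0.0394
```

Contact (4.9 N). Release, a little open, then rise.

```bash
python3 -m jog '[{"jaw":-0.1,"xyz":[0,0,0],"turn":[0,0,0]},{"jaw":-0.1,"xyz":[0,0,0],"turn":[0,0,0]},{"jaw":-0.1,"xyz":[0,0,0],"turn":[0,0,0]},{"jaw":-0.1,"xyz":[0,0,0],"turn":[0,0,0]},{"jaw":-0.1,"xyz":[0,0,-0.02],"turn":[0,0,0]}]';python3 -m jog '[{"jaw":-0.3,"xyz":[0,0,-0.06],"turn":[0,0,0]},{"jaw":-0.5,"xyz":[0,0,-0.12],"turn":[0,0,0]},{"jaw":-1,"xyz":[0,0,-0.15],"turn":[0,0,0]},{"jaw":-1,"xyz":[0,0,-0.15],"turn":[0,0,0]},{"jaw":-1,"xyz":[0,0,0],"turn":[0,0,0]}]'
```

```text
time: 10.3
ee_pos: [0.4633, -0.3385, 0.0134]
eef_rot: [[0.997, 0.078, -0.002], [0.078, -0.997, 0.002], [-0.002, -0.002, -1.0]]
wrist_force: [0.6, -0.4, -0.4]
grip_width: 0.0506
time: 10.8
ee_pos: [0.467, -0.3426, 0.1662]
eef_rot: [[0.997, 0.078, 0.009], [0.078, -0.997, -0.01], [0.008, 0.011, -1.0]]
wrist_force: [-0.6, -1.1, 1.3]
grip_width: 0.0883
```

```bash
python3 - <<'E'
from h import *
print(measure(.040,.064,.064,.042,(.656,-.143,-1.33),"b"))
print(measure(.003,.023,.04,.04,(.465,-.3385,.08)))
im=cv2.imread("pics/scene_b.png")[200:350,50:300];cv2.imwrite("pics/z6.png",cv2.resize(im,None,fx=3,fy=3,interpolation=cv2.INTER_CUBIC))
E
```

```text
top [ 659.1 -139.2] -1.323 cost 0.074 403
scene [ 658.4 -145.8] -1.312 cost 0.081 910
[ 0.65872643 -0.14254179 -1.31769529]
top [ 474.1 -310.4] 0.605 cost 3.405 55
scene [ 463.1 -342.1] 0.074 cost 0.124 430
[ 0.46861435 -0.3262672   0.33948   ]
```

View pics/z6.png

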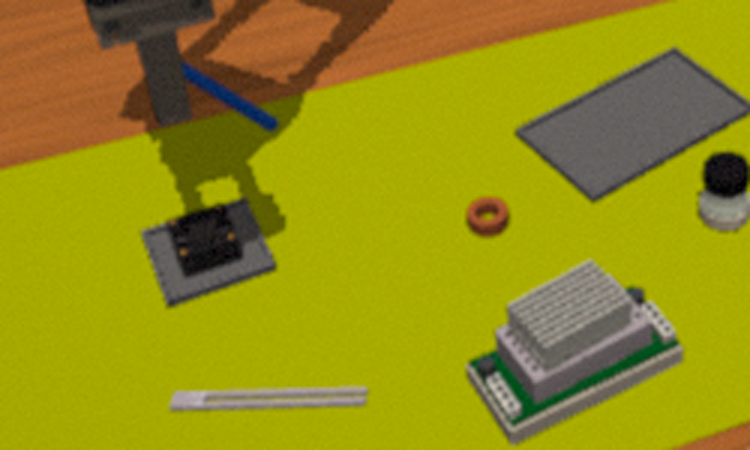

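```bash
python3 - <<'E'
from h import *
for n in("top","scene"):
    im=cv2.imread(f"pics/{n}0.png").astype(int)
    b,g,r=im[...,0],im[...,1],im[...,2]
    for thr in(.35,.5,.65):
        m=(b/np.maximum((g+r)/2,1)>thr).astype(np.uint8)
        nl,lab=cv2.connectedComponents(m)
        for k,(x,y,a,w,h) in TR.items():
            u,v=proj(n,[x,y,0])[0].astype(int)
            mm=lab==lab[v,u]
            p,f=fit(n,mm,(x,y,a),w,h,0,.008);print(n,thr,k,mm.sum(),np.round(p[:2]*1000,1),round(p[2],3),round(f,3))
E
python3 plan.py .6587 -.1425 .15 .253 -1
```

```text
top 0.35 tray_fan 741 [ 467.4 -336.9] 0.08 0.052
top 0.35 tray_heatsink 1010 [448.9 314. ] 1.661 0.039
top 0.35 tray_can 1227 [625.6 136.9] 1.497 0.027
top 0.35 tray_board 1989 [456.7 -13.1] -1.278 0.034
top 0.5 tray_fan 697 [ 467. -337.] 0.087 0.054
top 0.5 tray_heatsink 982 [448.7 313.9] 1.659 0.038
top 0.5 tray_can 1174 [624.1 136.7] 1.507 0.041
top 0.5 tray_board 1932 [456.5 -12.8] -1.275 0.027
n 6
[{"jaw":-1,"xyz":[0.1168,-0.1,0.0037],"turn":[-0,0,-0.028]},{"jaw":-1,"xyz":[0.1197,-0.0965,0.0037],"turn":[-0,0,-0.028]},{"jaw":-1,"xyz":[0.1224,-0.093,0.0037],"turn":[-0,0,-0.028]},{"jaw":-1,"xyz":[0.1251,-0.0894,0.0037],"turn":[-0,0,-0.028]},{"jaw":-1,"xyz":[0.1276,-0.0857,0.0037],"turn":[-0,0,-0.028]}]
[{"jaw":-1,"xyz":[0.1301,-0.082,0.0037],"turn":[-0,0,-0.028]}]Traceback (most recent call last):
  File "<stdin>", line 11, in <module>
  File "h.py", line 37, in fit
    r=minimize(cost,st,method="Nelder-Mead",options=dict(initial_simplex=[st,st+[.008,0,0],st+[0,.008,0],st+[0,0,.1]],xatol=1e-5,fatol=1e-5))
    res = _minimize_neldermead(fun, x0, args, callback, bounds=bounds,
                               **options)
    fxr = func(xr)
    fx = function(np.copy(x), *(wrapper_args + args))
  File "h.py", line 30, in cost
    q=(proj(n,boxcorners(p[0],p[1],p[2],w,h,z0,z1))-[u0,v0]+.5)*S-.5
       ~~~~^^^^^^^^^^^^^^^^^^^^^^^^^^^^^^^^^^^^^^^^
  File "h.py", line 12, in proj
    c=robot.camera_model(n);K=np.array(c["K"]);T=np.linalg.inv(np.array(c["world_from_camera"]))
ValueError: time passes only in moves, steps and waits
```

```bash
python3 -m jog '[{"jaw":-1,"xyz":[0.117,-0.1,0],"turn":[0,0,-0.028]},{"jaw":-1,"xyz":[0.12,-0.097,0],"turn":[0,0,-0.028]},{"jaw":-1,"xyz":[0.122,-0.093,0.01],"turn":[0,0,-0.028]},{"jaw":-1,"xyz":[0.125,-0.089,0.01],"turn":[0,0,-0.028]},{"jaw":-1,"xyz":[0.128,-0.086,0.03],"turn":[0,0,-0.028]}]'; python3 -m jog '[{"jaw":-1,"xyz":[0.13,-0.08,0.05],"turn":[0,0,-0.028]},{"jaw":-1,"xyz":[0,0,0.05],"turn":[0,0,0]},{"jaw":-1,"xyz":[0,0,0],"turn":[0,0,0]},{"jaw":-1,"xyz":[0,0,0],"turn":[0,0,0]},{"jaw":-1,"xyz":[0,0,0],"turn":[0,0,0]}]'
python3 plan.py .6587 -.1425 .046 .253 -1
python3 - <<'E'
s=open('h.py').read()
s=s.replace("def toplane","_C={n:robot.camera_model(n) for n in('top','scene')}\ndef toplane",1)
a,b=s.split("def toplane",1);b=b.replace("robot.camera_model(n)","_C[n]");open('h.py','w').write(a+"def toplane"+b)
E
python3 - <<'E'
from h import *
for n in("scene",):
    im=cv2.imread(f"pics/{n}0.png").astype(int)
    b,g,r=im[...,0],im[...,1],im[...,2]
    for thr in(.35,.5):
        m=(b/np.maximum((g+r)/2,1)>thr).astype(np.uint8)
        nl,lab=cv2.connectedComponents(m)
        for k,(x,y,a,w,h) in TR.items():
            u,v=proj(n,[x,y,0])[0].astype(int)
            mm=lab==lab[v,u]
            p,f=fit(n,mm,(x,y,a),w,h,0,.008);print(n,thr,k,mm.sum(),np.round(p[:2]*1000,1),round(p[2],3),round(f,3))
E
```

```text
time: 11.5
ee_pos: [0.6274, -0.1741, 0.1414]
eef_rot: [[0.975, 0.224, -0.002], [0.224, -0.975, 0.001], [-0.002, -0.001, -1.0]]
wrist_force: [-0.3, -1.2, 1.1]
grip_width: 0.0922
time: 12.0
ee_pos: [0.6592, -0.145, 0.1137]
eef_rot: [[0.968, 0.25, 0.0], [0.25, -0.968, -0.0], [0.0, 0.0, -1.0]]
wrist_force: [-0.7, -0.6, -0.1]
grip_width: 0.0917
n 2
[{"jaw":-1,"xyz":[0.0002,-0.0043,0.1128],"turn":[0,-0,-0]},{"jaw":-1,"xyz":[0.0003,-0.0043,0.1128],"turn":[0,-0,-0]}]
scene 0.35 tray_fan 1034 [ 463.8 -340.6] 0.09 0.046
scene 0.35 tray_heatsink 793 [446.1 309.6] 1.648 0.082
scene 0.35 tray_can 1679 [621.8 132.8] 1.49 0.052
scene 0.35 tray_board 2054 [453.8 -16.7] -1.277 0.048
scene 0.5 tray_fan 1001 [ 463.9 -340.6] 0.088 0.071
scene 0.5 tray_heatsink 760 [446.4 309.8] 1.657 0.125
scene 0.5 tray_can 1632 [621.5 132.9] 1.503 0.079
scene 0.5 tray_board 2000 [453.5 -16.6] -1.273 0.072
```

```bash
python3 -m jog '[{"jaw":-1,"xyz":[0,-0.009,0.1],"turn":[0,0,0]},{"jaw":-1,"xyz":[0,0,0.08],"turn":[0,0,0]},{"jaw":-1,"xyz":[0,0,0.046],"turn":[0,0,0]},{"jaw":-1,"xyz":[0,0,0],"turn":[0,0,0]},{"jaw":0,"xyz":[0,0,0],"turn":[0,0,0]}]'; python3 -m jog '[{"jaw":1,"xyz":[0,0,0],"turn":[0,0,0]},{"jaw":1,"xyz":[0,0,0],"turn":[0,0,0]},{"jaw":1,"xyz":[0,0,0],"turn":[0,0,0]},{"jaw":1,"xyz":[0,0,0],"turn":[0,0,0]},{"jaw":1,"xyz":[0,0,0],"turn":[0,0,0]}]'
```

```text
time: 12.5
ee_pos: [0.6595, -0.1419, 0.0466]
eef_rot: [[0.968, 0.251, 0.001], [0.251, -0.968, -0.001], [0.001, 0.001, -1.0]]
wrist_force: [0.1, -0.6, 1.0]
grip_width: 0.0861
time: 13.0
ee_pos: [0.6591, -0.1411, 0.0456]
eef_rot: [[0.968, 0.252, 0.0], [0.252, -0.968, -0.0], [0.0, 0.0, -1.0]]
wrist_force: [0.8, -0.6, -0.9]
grip_width: 0.0457
```

```bash
python3 -m jog '[{"jaw":1,"xyz":[0,0,0],"turn":[0,0,0]},{"jaw":1,"xyz":[0,0,0],"turn":[0,0,0]},{"jaw":1,"xyz":[0,0,0],"turn":[0,0,0]},{"jaw":1,"xyz":[0,0,-0.03],"turn":[0,0,0]},{"jaw":1,"xyz":[0,0,-0.06],"turn":[0,0,0]}]'; python3 -m jog '[{"jaw":1,"xyz":[0,0,-0.1],"turn":[0,0,0]},{"jaw":1,"xyz":[0,0,-0.12],"turn":[0,0,0]},{"jaw":1,"xyz":[0,0,-0.12],"turn":[0,0,0]},{"jaw":1,"xyz":[0,0,0],"turn":[0,0,0]},{"jaw":1,"xyz":[0,0,0],"turn":[0,0,0]}]'; python3 - <<'E'
from h import *
im,d=robot.grab_frame("scene");a=im[170:350,150:350];cv2.imwrite("pics/z7.png",cv2.resize(a,None,fx=3,fy=3,interpolation=cv2.INTER_CUBIC))
E
python3 plan.py .4475 .3118 .1 .084 1
```

```text
time: 13.5
ee_pos: [0.6575, -0.1405, 0.0713]
eef_rot: [[0.968, 0.251, -0.004], [0.251, -0.968, 0.002], [-0.003, -0.002, -1.0]]
wrist_force: [0.0, 0.1, -1.0]
grip_width: 0.0418
time: 14.0
ee_pos: [0.6598, -0.1414, 0.1765]
eef_rot: [[0.968, 0.251, 0.003], [0.251, -0.968, -0.001], [0.003, 0.002, -1.0]]
wrist_force: [-0.4, 0.7, -2.4]
grip_width: 0.0419
n 11
[{"jaw":1,"xyz":[-0.0274,-0.1489,0.0226],"turn":[-0,0,0.015]},{"jaw":1,"xyz":[-0.0297,-0.1484,0.0226],"turn":[-0,0,0.015]},{"jaw":1,"xyz":[-0.032,-0.148,0.0226],"turn":[-0,0,0.015]},{"jaw":1,"xyz":[-0.0343,-0.1474,0.0226],"turn":[-0,0,0.015]},{"jaw":1,"xyz":[-0.0366,-0.1469,0.0225],"turn":[-0,0,0.015]}]
[{"jaw":1,"xyz":[-0.0389,-0.1463,0.0225],"turn":[-0,0,0.015]},{"jaw":1,"xyz":[-0.0411,-0.1457,0.0225],"turn":[-0,0,0.015]},{"jaw":1,"xyz":[-0.0434,-0.145,0.0225],"turn":[-0,0,0.015]},{"jaw":1,"xyz":[-0.0456,-0.1444,0.0225],"turn":[-0,0,0.015]},{"jaw":1,"xyz":[-0.0478,-0.1436,0.0225],"turn":[-0,0,0.015]}]
[{"jaw":1,"xyz":[-0.0501,-0.1429,0.0225],"turn":[-0,0,0.015]}]
```

View pics/z7.png

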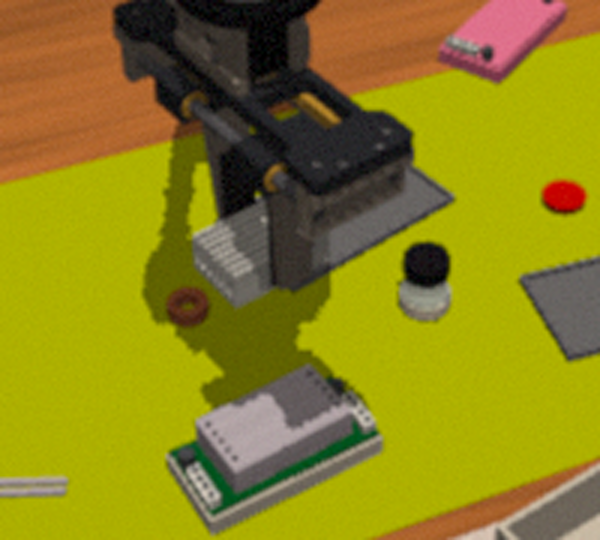

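```bash
python3 -m jog '[{"jaw":1,"xyz":[-0.027,-0.149,0],"turn":[0,0,0.015]},{"jaw":1,"xyz":[-0.03,-0.148,0],"turn":[0,0,0.015]},{"jaw":1,"xyz":[-0.032,-0.148,0],"turn":[0,0,0.015]},{"jaw":1,"xyz":[-0.034,-0.147,0],"turn":[0,0,0.015]},{"jaw":1,"xyz":[-0.037,-0.147,0],"turn":[0,0,0.015]}]'; python3 -m jog '[{"jaw":1,"xyz":[-0.039,-0.146,0],"turn":[0,0,0.015]},{"jaw":1,"xyz":[-0.041,-0.146,0],"turn":[0,0,0.015]},{"jaw":1,"xyz":[-0.043,-0.145,0],"turn":[0,0,0.015]},{"jaw":1,"xyz":[-0.046,-0.144,0],"turn":[0,0,0.015]},{"jaw":1,"xyz":[-0.048,-0.144,0.03],"turn":[0,0,0.015]}]'; python3 -m jog '[{"jaw":1,"xyz":[-0.05,-0.14,0.06],"turn":[0,0,0.015]},{"jaw":1,"xyz":[0,0,0.1],"turn":[0,0,0]},{"jaw":1,"xyz":[0,0,0.1],"turn":[0,0,0]},{"jaw":1,"xyz":[0,0,0],"turn":[0,0,0]},{"jaw":1,"xyz":[0,0,0],"turn":[0,0,0]}]'; python3 plan.py .4475 .3128 .025 .084 1
```

```text
time: 14.55
ee_pos: [0.5608, 0.0662, 0.1722]
eef_rot: [[0.985, 0.174, -0.004], [0.174, -0.985, 0.0], [-0.004, -0.001, -1.0]]
wrist_force: [1.0, 0.4, -1.3]
grip_width: 0.0419
time: 15.05
ee_pos: [0.4661, 0.2719, 0.1646]
eef_rot: [[0.995, 0.096, -0.001], [0.096, -0.995, -0.0], [-0.001, 0.0, -1.0]]
wrist_force: [0.4, 0.3, -1.5]
grip_width: 0.0416
time: 15.55
ee_pos: [0.4474, 0.3103, 0.0864]
eef_rot: [[0.997, 0.081, -0.003], [0.081, -0.997, -0.001], [-0.003, 0.001, -1.0]]
wrist_force: [0.1, -0.5, -1.2]
grip_width: 0.0419
n 2
[{"jaw":1,"xyz":[0.0008,-0.0042,0.1023],"turn":[0,0.001,-0.001]},{"jaw":1,"xyz":[0.0006,-0.0042,0.1023],"turn":[0,0.001,-0.001]}]
```

```bash
python3 -m jog '[{"jaw":1,"xyz":[0.001,-0.008,0.1],"turn":[0,0,0]},{"jaw":1,"xyz":[0,0,0.08],"turn":[0,0,0]},{"jaw":1,"xyz":[0,0,0.04],"turn":[0,0,0]},{"jaw":1,"xyz":[0,0,0],"turn":[0,0,0]},{"jaw":1,"xyz":[0,0,0],"turn":[0,0,0]}]';python3 plan.py .4475 .3128 .009 .084 1
```

```text
time: 16.05
ee_pos: [0.4498, 0.3136, 0.0229]
eef_rot: [[0.997, 0.081, 0.002], [0.081, -0.997, 0.001], [0.002, -0.001, -1.0]]
wrist_force: [0.2, 0.0, -1.7]
grip_width: 0.042
n 1
[{"jaw":1,"xyz":[-0.0078,0.002,0.0462],"turn":[-0.001,-0.002,-0.003]}]
```

```bash
python3 -m jog '[{"jaw":1,"xyz":[-0.004,0,0.02],"turn":[0,0,0]},{"jaw":1,"xyz":[0,0,0.015],"turn":[0,0,0]},{"jaw":1,"xyz":[0,0,0.006],"turn":[0,0,0]},{"jaw":1,"xyz":[0,0,0],"turn":[0,0,0]},{"jaw":1,"xyz":[0,0,0],"turn":[0,0,0]}]';python3 plan.py .4475 .3128 .009 .084 1
```

```text
time: 16.55
ee_pos: [0.4475, 0.3132, 0.0092]
eef_rot: [[0.997, 0.081, 0.0], [0.081, -0.997, 0.0], [0.0, -0.0, -1.0]]
wrist_force: [-0.1, 1.2, -0.5]
grip_width: 0.0417
n 1
[{"jaw":1,"xyz":[-0.0001,0.0015,0.0007],"turn":[-0,-0,-0.002]}]
```

```bash
python3 -m jog '[{"jaw":1,"xyz":[0,0,0.003],"turn":[0,0,0]},{"jaw":1,"xyz":[0,0,0],"turn":[0,0,0]},{"jaw":1,"xyz":[0,0,0],"turn":[0,0,0]},{"jaw":1,"xyz":[0,0,0],"turn":[0,0,0]},{"jaw":1,"xyz":[0,0,0],"turn":[0,0,0]}]'
```

```text
time: 17.05
ee_pos: [0.4477, 0.3133, 0.0084]
eef_rot: [[0.997, 0.081, 0.001], [0.081, -0.997, 0.0], [0.001, -0.0, -1.0]]
wrist_force: [0.1, 0.6, 0.1]
grip_width: 0.0418
```

```bash
python3 -m jog '[{"jaw":-0.15,"xyz":[0,0,0.001],"turn":[0,0,0]},{"jaw":-0.15,"xyz":[0,0,0],"turn":[0,0,0]},{"jaw":-0.15,"xyz":[0,0,0],"turn":[0,0,0]},{"jaw":-0.15,"xyz":[0,0,0],"turn":[0,0,0]},{"jaw":-0.15,"xyz":[0,0,-0.02],"turn":[0,0,0]}]';python3 -m jog '[{"jaw":-0.3,"xyz":[0,0,-0.06],"turn":[0,0,0]},{"jaw":-0.5,"xyz":[0,0,-0.12],"turn":[0,0,0]},{"jaw":-1,"xyz":[0,0,-0.15],"turn":[0,0,0]},{"jaw":-1,"xyz":[0,0,-0.15],"turn":[0,0,0]},{"jaw":-1,"xyz":[0,0,0],"turn":[0,0,0]}]'
python3 - <<'E'
from h import *
print(measure(.018,.040,.086,.05,(.658,-.143,-1.33),"c"))
print(measure(.003,.027,.064,.042,(.4475,.3118,1.655)))
im=cv2.imread("pics/scene_c.png");cv2.imwrite("pics/z8.png",im)
E
```

```text
time: 17.55
ee_pos: [0.4466, 0.3128, 0.0133]
eef_rot: [[0.997, 0.081, -0.002], [0.081, -0.997, -0.001], [-0.002, 0.001, -1.0]]
wrist_force: [-0.4, -0.5, 0.2]
grip_width: 0.0531
time: 18.05
ee_pos: [0.4518, 0.3152, 0.166]
eef_rot: [[0.997, 0.082, 0.013], [0.081, -0.997, 0.005], [0.014, -0.004, -1.0]]
wrist_force: [0.3, 0.4, 0.8]
grip_width: 0.0897
top [ 658.1 -137.3] -1.379 cost 0.198 672
scene [ 657.3 -141.8] -1.337 cost 0.128 1351
[ 0.65768711 -0.13956342 -1.35793101]
top [447.4 313.9] 1.67 cost 0.085 431
scene [447.  308.6] 1.68 cost 0.131 457
[0.44717764 0.31126678 1.67488684]
```

View pics/z8.png

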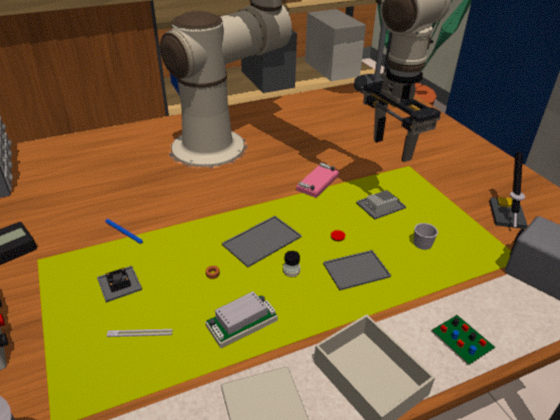

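```bash
python3 - <<'E'
from h import *
print(measure(.030,.040,.086,.05,(.658,-.140,-1.33)))
print(measure(.003,.023,.04,.04,(.465,-.3385,.08)))
E
python3 plan.py .658 -.1405 .15 .24 -1
```

```text
top [ 658.  -137.3] -1.376 cost 0.076 525
scene [ 657.2 -142.9] -1.366 cost 0.113 1038
[ 0.65760402 -0.14010542 -1.37085209]
top [ 464.2 -336.4] 0.096 cost 0.097 241
scene [ 463.1 -341.9] 0.073 cost 0.084 422
[ 0.4636905  -0.33914274  0.08456007]
n 11
[{"jaw":-1,"xyz":[0.0527,0.1421,0.0019],"turn":[0,0,-0.014]},{"jaw":-1,"xyz":[0.0507,0.1429,0.0019],"turn":[0,0,-0.014]},{"jaw":-1,"xyz":[0.0486,0.1436,0.0019],"turn":[0,0,-0.014]},{"jaw":-1,"xyz":[0.0465,0.1443,0.0019],"turn":[0,0,-0.014]},{"jaw":-1,"xyz":[0.0444,0.1449,0.0019],"turn":[0,0,-0.014]}]
[{"jaw":-1,"xyz":[0.0423,0.1455,0.0019],"turn":[0,0,-0.014]},{"jaw":-1,"xyz":[0.0402,0.1461,0.0019],"turn":[0,0,-0.014]},{"jaw":-1,"xyz":[0.0381,0.1467,0.0019],"turn":[0,0,-0.014]},{"jaw":-1,"xyz":[0.036,0.1472,0.0019],"turn":[0,0,-0.014]},{"jaw":-1,"xyz":[0.0339,0.1477,0.0019],"turn":[0,0,-0.014]}]
[{"jaw":-1,"xyz":[0.0317,0.1482,0.0019],"turn":[0,0,-0.014]}]
```

```bash
python3 -m jog '[{"jaw":-1,"xyz":[0.053,0.142,0],"turn":[0,0,-0.01]},{"jaw":-1,"xyz":[0.051,0.143,0],"turn":[0,0,-0.01]},{"jaw":-1,"xyz":[0.049,0.144,0],"turn":[0,0,-0.01]},{"jaw":-1,"xyz":[0.047,0.144,0],"turn":[0,0,-0.01]},{"jaw":-1,"xyz":[0.045,0.145,0],"turn":[0,0,-0.01]}]'; python3 -m jog '[{"jaw":-1,"xyz":[0.043,0.146,0],"turn":[0,0,-0.01]},{"jaw":-1,"xyz":[0.041,0.146,0],"turn":[0,0,-0.01]},{"jaw":-1,"xyz":[0.039,0.147,0],"turn":[0,0,-0.01]},{"jaw":-1,"xyz":[0.037,0.147,0],"turn":[0,0,-0.01]},{"jaw":-1,"xyz":[0.035,0.147,0],"turn":[0,0,-0.01]}]'; python3 -m jog '[{"jaw":-1,"xyz":[0.03,0.13,0.06],"turn":[0,0,-0.014]},{"jaw":-1,"xyz":[0,0,0.1],"turn":[0,0,0]},{"jaw":-1,"xyz":[0,0,0.1],"turn":[0,0,0]},{"jaw":-1,"xyz":[0,0,0],"turn":[0,0,0]},{"jaw":-1,"xyz":[0,0,0],"turn":[0,0,0]}]'; python3 plan.py .6576 -.1401 .024 .2 -1
```

```text
time: 18.95
ee_pos: [0.5426, 0.1047, 0.1572]
eef_rot: [[0.991, 0.134, -0.001], [0.134, -0.991, 0.0], [-0.001, -0.0, -1.0]]
wrist_force: [0.4, 0.7, 0.3]
grip_width: 0.0918
time: 19.45
ee_pos: [0.6343, -0.1036, 0.1569]
eef_rot: [[0.983, 0.185, -0.001], [0.185, -0.983, 0.001], [-0.001, -0.001, -1.0]]
wrist_force: [1.0, 0.9, -0.2]
grip_width: 0.0917
time: 19.95
ee_pos: [0.6497, -0.1382, 0.0793]
eef_rot: [[0.98, 0.2, -0.002], [0.2, -0.98, 0.001], [-0.002, -0.001, -1.0]]
wrist_force: [-0.2, -0.2, 0.6]
grip_width: 0.0919
n 2
[{"jaw":-1,"xyz":[0.0124,0.0058,0.0921],"turn":[-0.001,0.001,0]},{"jaw":-1,"xyz":[0.0123,0.0058,0.0921],"turn":[-0.001,0.001,0]}]
```

```bash
python3 -m jog '[{"jaw":-1,"xyz":[0.025,0.01,0],"turn":[0,0,0]},{"jaw":-1,"xyz":[0,0,0.08],"turn":[0,0,0]},{"jaw":-1,"xyz":[0,0,0.065],"turn":[0,0,0]},{"jaw":-1,"xyz":[0,0,0.038],"turn":[0,0,0]},{"jaw":-1,"xyz":[0,0,0],"turn":[0,0,0]}]'; python3 -m jog '[{"jaw":1,"xyz":[0,0,0],"turn":[0,0,0]},{"jaw":1,"xyz":[0,0,0],"turn":[0,0,0]},{"jaw":1,"xyz":[0,0,0],"turn":[0,0,0]},{"jaw":1,"xyz":[0,0,0],"turn":[0,0,0]},{"jaw":1,"xyz":[0,0,0],"turn":[0,0,0]}]';python3 plan.py .6576 -.1401 .024 .2 -1
```

```text
time: 20.45
ee_pos: [0.658, -0.1397, 0.0244]
eef_rot: [[0.98, 0.2, -0.001], [0.2, -0.98, 0.0], [-0.001, -0.001, -1.0]]
wrist_force: [-0.2, 0.1, -0.2]
grip_width: 0.0916
time: 20.95
ee_pos: [0.6585, -0.1401, 0.0255]
eef_rot: [[0.98, 0.199, 0.001], [0.199, -0.98, -0.0], [0.001, 0.0, -1.0]]
wrist_force: [0.5, -0.6, 0.2]
grip_width: 0.054
n 1
[{"jaw":-1,"xyz":[-0.0028,-0.0007,0.0049],"turn":[0,-0.001,0.001]}]
```

```bash
python3 -m jog '[{"jaw":1,"xyz":[0,0,0],"turn":[0,0,0]},{"jaw":1,"xyz":[0,0,0],"turn":[0,0,0]},{"jaw":1,"xyz":[0,0,0],"turn":[0,0,0]},{"jaw":1,"xyz":[0,0,0],"turn":[0,0,0]},{"jaw":1,"xyz":[0,0,-0.02],"turn":[0,0,0]}]'; python3 -m jog '[{"jaw":1,"xyz":[0,0,-0.06],"turn":[0,0,0]},{"jaw":1,"xyz":[0,0,-0.12],"turn":[0,0,0]},{"jaw":1,"xyz":[0,0,-0.14],"turn":[0,0,0]},{"jaw":1,"xyz":[0,0,0],"turn":[0,0,0]},{"jaw":1,"xyz":[0,0,0],"turn":[0,0,0]}]'; python3 - <<'E'
from h import *
im,d=robot.grab_frame("scene");a=im[170:350,150:350];cv2.imwrite("pics/z9.png",cv2.resize(a,None,fx=3,fy=3,interpolation=cv2.INTER_CUBIC))
E
python3 plan.py .6236 .1348 .1 -.075 1
```

```text
time: 21.45
ee_pos: [0.6572, -0.1396, 0.0299]
eef_rot: [[0.98, 0.199, -0.002], [0.199, -0.98, 0.001], [-0.002, -0.001, -1.0]]
wrist_force: [0.3, -0.2, -0.9]
grip_width: 0.05
time: 21.95
ee_pos: [0.6593, -0.1404, 0.1296]
eef_rot: [[0.98, 0.199, 0.004], [0.199, -0.98, -0.001], [0.003, 0.002, -1.0]]
wrist_force: [-0.3, -0.0, -0.9]
grip_width: 0.0494
n 6
[{"jaw":1,"xyz":[0.0117,-0.1534,0.0151],"turn":[0,0,0.044]},{"jaw":1,"xyz":[0.0046,-0.1538,0.0151],"turn":[0,0,0.044]},{"jaw":1,"xyz":[-0.0024,-0.1538,0.0151],"turn":[0,0,0.044]},{"jaw":1,"xyz":[-0.0095,-0.1535,0.0151],"turn":[0,0,0.044]},{"jaw":1,"xyz":[-0.0165,-0.1529,0.0151],"turn":[0,0,0.044]}]
[{"jaw":1,"xyz":[-0.0235,-0.152,0.0151],"turn":[0,0,0.044]}]
```

View pics/z9.png

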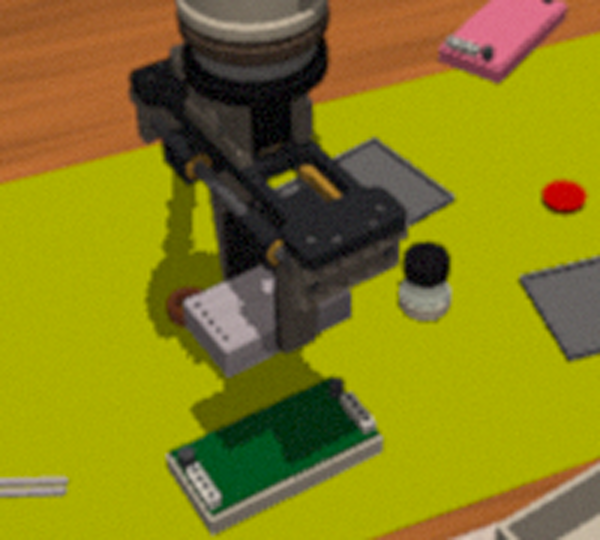

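```bash
python3 -m jog '[{"jaw":1,"xyz":[0.012,-0.153,0],"turn":[0,0,0.044]},{"jaw":1,"xyz":[0.005,-0.154,0],"turn":[0,0,0.044]},{"jaw":1,"xyz":[-0.002,-0.154,0],"turn":[0,0,0.044]},{"jaw":1,"xyz":[-0.01,-0.153,0],"turn":[0,0,0.044]},{"jaw":1,"xyz":[-0.017,-0.153,0],"turn":[0,0,0.044]}]'; python3 -m jog '[{"jaw":1,"xyz":[-0.023,-0.152,0.03],"turn":[0,0,0.044]},{"jaw":1,"xyz":[0,0,0.08],"turn":[0,0,0]},{"jaw":1,"xyz":[0,0,0.08],"turn":[0,0,0]},{"jaw":1,"xyz":[0,0,0],"turn":[0,0,0]},{"jaw":1,"xyz":[0,0,0],"turn":[0,0,0]}]';python3 plan.py .6236 .1348 .025 -.075 1
```

```text
time: 22.5
ee_pos: [0.6276, 0.0906, 0.1248]
eef_rot: [[0.999, -0.032, -0.004], [-0.032, -0.999, 0.0], [-0.004, -0.0, -1.0]]
wrist_force: [-0.3, -0.0, -1.3]
grip_width: 0.0494
time: 23.0
ee_pos: [0.6228, 0.1345, 0.0687]
eef_rot: [[0.997, -0.076, -0.003], [-0.076, -0.997, -0.0], [-0.003, 0.0, -1.0]]
wrist_force: [0.5, -0.3, -1.1]
grip_width: 0.0497
n 1
[{"jaw":1,"xyz":[0.0029,-0.0014,0.1455],"turn":[0,0.003,-0.001]}]
```

```bash
python3 -m jog '[{"jaw":1,"xyz":[0.001,-0.001,0.08],"turn":[0,0,0]},{"jaw":1,"xyz":[0,0,0.065],"turn":[0,0,0]},{"jaw":1,"xyz":[0,0,0.02],"turn":[0,0,0]},{"jaw":1,"xyz":[0,0,0],"turn":[0,0,0]},{"jaw":1,"xyz":[0,0,0],"turn":[0,0,0]}]';python3 plan.py .6236 .1348 .0105 -.075 1
```

```text
time: 23.5
ee_pos: [0.6256, 0.1347, 0.0221]
eef_rot: [[0.997, -0.076, 0.002], [-0.076, -0.997, 0.0], [0.002, -0.0, -1.0]]
wrist_force: [-0.5, 0.2, -0.4]
grip_width: 0.0497
n 1
[{"jaw":1,"xyz":[-0.0068,0.0003,0.0387],"turn":[-0,-0.002,-0.001]}]
```

```bash
python3 -m jog '[{"jaw":1,"xyz":[-0.003,0,0.018],"turn":[0,0,0]},{"jaw":1,"xyz":[0,0,0.012],"turn":[0,0,0]},{"jaw":1,"xyz":[0,0,0.006],"turn":[0,0,0]},{"jaw":1,"xyz":[0,0,0],"turn":[0,0,0]},{"jaw":1,"xyz":[0,0,0],"turn":[0,0,0]}]';python3 plan.py .6236 .1348 .0105 -.075 1
```

```text
time: 24.0
ee_pos: [0.6236, 0.135, 0.0102]
eef_rot: [[0.997, -0.076, 0.0], [-0.076, -0.997, -0.0], [0.0, 0.0, -1.0]]
wrist_force: [-2.0, -0.8, 3.9]
grip_width: 0.0496
n 1
[{"jaw":1,"xyz":[0,0.0007,-0.0009],"turn":[0,-0,-0.001]}]
```

Contact. Release to about 60 mm, then rise.

```bash
python3 -m jog '[{"jaw":-0.3,"xyz":[0,0,0],"turn":[0,0,0]},{"jaw":-0.3,"xyz":[0,0,0],"turn":[0,0,0]},{"jaw":-0.3,"xyz":[0,0,0],"turn":[0,0,0]},{"jaw":-0.3,"xyz":[0,0,0],"turn":[0,0,0]},{"jaw":-0.3,"xyz":[0,0,-0.02],"turn":[0,0,0]}]';python3 -m jog '[{"jaw":-0.4,"xyz":[0,0,-0.06],"turn":[0,0,0]},{"jaw":-0.5,"xyz":[0,0,-0.12],"turn":[0,0,0]},{"jaw":-1,"xyz":[0,0,-0.15],"turn":[0,0,0]},{"jaw":-1,"xyz":[0,0,-0.15],"turn":[0,0,0]},{"jaw":-1,"xyz":[0,0,0],"turn":[0,0,0]}]'
python3 - <<'E'
from h import *
print(measure(.0,.018,.124,.062,(.658,-.142,-1.38),"d"))
print(measure(.003,.025,.086,.05,(.6236,.1348,1.496)))
cv2.imwrite("pics/z10.png",cv2.imread("pics/scene_d.png"))
E
python3 plan.py .658 -.142 .15 .2 -1
```

```text
time: 24.5
ee_pos: [0.6227, 0.1349, 0.0149]
eef_rot: [[0.997, -0.076, -0.002], [-0.076, -0.997, -0.0], [-0.002, 0.0, -1.0]]
wrist_force: [-0.4, -0.2, 0.3]
grip_width: 0.0596
time: 25.0
ee_pos: [0.6285, 0.1352, 0.1689]
eef_rot: [[0.997, -0.075, 0.015], [-0.076, -0.997, 0.0], [0.015, -0.002, -1.0]]
wrist_force: [0.1, 0.4, 0.4]
grip_width: 0.0906
top [ 660.5 -138.6] -1.406 cost 0.071 963
scene [ 659.7 -143.9] -1.416 cost 0.096 1977
[ 0.66012748 -0.14125949 -1.4112106 ]
top [624.8  98.2] 1.764 cost 1.502 238
scene [621.7 131.8] 1.501 cost 0.103 952
[0.62325561 0.11503159 1.63255781]
n 6
[{"jaw":-1,"xyz":[0.0313,0.1519,0.0045],"turn":[-0,0,-0.044]},{"jaw":-1,"xyz":[0.0243,0.1532,0.0045],"turn":[-0,0,-0.044]},{"jaw":-1,"xyz":[0.0173,0.1541,0.0045],"turn":[-0,0,-0.044]},{"jaw":-1,"xyz":[0.0102,0.1548,0.0045],"turn":[-0,0,-0.044]},{"jaw":-1,"xyz":[0.003,0.1551,0.0045],"turn":[-0,0,-0.044]}]
[{"jaw":-1,"xyz":[-0.0041,0.1551,0.0045],"turn":[-0,0,-0.044]}]
```

View pics/z10.png

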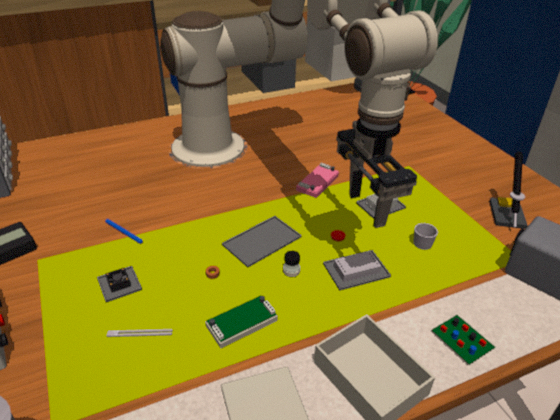

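```bash
python3 -m jog '[{"jaw":-1,"xyz":[0.031,0.152,0],"turn":[0,0,-0.037]},{"jaw":-1,"xyz":[0.025,0.153,0],"turn":[0,0,-0.037]},{"jaw":-1,"xyz":[0.018,0.154,0],"turn":[0,0,-0.037]},{"jaw":-1,"xyz":[0.012,0.155,0],"turn":[0,0,-0.037]},{"jaw":-1,"xyz":[0.006,0.155,0.02],"turn":[0,0,-0.037]}]'; python3 -m jog '[{"jaw":-1,"xyz":[0.002,0.15,0.06],"turn":[0,0,-0.037]},{"jaw":-1,"xyz":[0,0,0.1],"turn":[0,0,0]},{"jaw":-1,"xyz":[0,0,0.1],"turn":[0,0,0]},{"jaw":-1,"xyz":[0,0,0],"turn":[0,0,0]},{"jaw":-1,"xyz":[0,0,0],"turn":[0,0,0]}]';python3 plan.py .6601 -.1413 .006 .16 -1
```

```text
time: 25.7
ee_pos: [0.6509, -0.0976, 0.1521]
eef_rot: [[0.993, 0.119, -0.002], [0.119, -0.993, 0.001], [-0.002, -0.001, -1.0]]
wrist_force: [0.9, -0.2, 0.5]
grip_width: 0.092
time: 26.2
ee_pos: [0.6563, -0.1401, 0.0741]
eef_rot: [[0.988, 0.156, -0.003], [0.156, -0.988, 0.001], [-0.003, -0.002, -1.0]]
wrist_force: [0.4, -1.0, 0.6]
grip_width: 0.0918
n 2
[{"jaw":-1,"xyz":[0.0063,0.0032,0.1135],"turn":[-0.001,0.002,-0.001]},{"jaw":-1,"xyz":[0.0061,0.0031,0.1135],"turn":[-0.001,0.002,-0.001]}]
```

```bash
python3 -m jog '[{"jaw":-1,"xyz":[0.01,0.006,0.08],"turn":[0,0,0]},{"jaw":-1,"xyz":[0,0,0.08],"turn":[0,0,0]},{"jaw":-1,"xyz":[0,0,0.045],"turn":[0,0,0]},{"jaw":-1,"xyz":[0,0,0.015],"turn":[0,0,0]},{"jaw":-1,"xyz":[0,0,0],"turn":[0,0,0]}]';python3 plan.py .6601 -.1413 .006 .16 -1
```

```text
time: 26.7
ee_pos: [0.661, -0.1419, 0.0102]
eef_rot: [[0.988, 0.156, 0.0], [0.156, -0.988, -0.0], [0.0, 0.0, -1.0]]
wrist_force: [-0.6, -0.3, 0.0]
grip_width: 0.0919
n 1
[{"jaw":-1,"xyz":[-0.0028,-0.0024,0.0141],"turn":[0,-0,-0.003]}]
```

```bash
python3 -m jog '[{"jaw":-1,"xyz":[-0.002,-0.002,0.013],"turn":[0,0,0]},{"jaw":0.5,"xyz":[0,0,0],"turn":[0,0,0]},{"jaw":1,"xyz":[0,0,0],"turn":[0,0,0]},{"jaw":1,"xyz":[0,0,0],"turn":[0,0,0]},{"jaw":1,"xyz":[0,0,0],"turn":[0,0,0]}]';python3 -m jog '[{"jaw":1,"xyz":[0,0,0],"turn":[0,0,0]},{"jaw":1,"xyz":[0,0,0],"turn":[0,0,0]},{"jaw":1,"xyz":[0,0,0],"turn":[0,0,0]},{"jaw":1,"xyz":[0,0,0],"turn":[0,0,0]},{"jaw":1,"xyz":[0,0,0],"turn":[0,0,0]}]'
```

```text
time: 27.2
ee_pos: [0.6603, -0.1416, 0.0062]
eef_rot: [[0.988, 0.156, 0.001], [0.156, -0.988, -0.0], [0.001, 0.0, -1.0]]
wrist_force: [1.8, 1.2, 0.1]
grip_width: 0.062
time: 27.7
ee_pos: [0.6603, -0.1416, 0.0061]
eef_rot: [[0.988, 0.156, 0.001], [0.156, -0.988, -0.0], [0.0, 0.0, -1.0]]
wrist_force: [0.9, 1.4, 2.3]
grip_width: 0.0615
```

```bash
python3 -m jog '[{"jaw":1,"xyz":[0,0,-0.03],"turn":[0,0,0]},{"jaw":1,"xyz":[0,0,-0.08],"turn":[0,0,0]},{"jaw":1,"xyz":[0,0,-0.14],"turn":[0,0,0]},{"jaw":1,"xyz":[0,0,-0.14],"turn":[0,0,0]},{"jaw":1,"xyz":[0,0,0],"turn":[0,0,0]}]'; python3 -m jog '[{"jaw":1,"xyz":[0,0,0],"turn":[0,0,0]},{"jaw":1,"xyz":[0,0,0],"turn":[0,0,0]},{"jaw":1,"xyz":[0,0,0],"turn":[0,0,0]},{"jaw":1,"xyz":[0,0,0],"turn":[0,0,0]},{"jaw":1,"xyz":[0,0,0],"turn":[0,0,0]}]'; python3 - <<'E'
from h import *
im,d=robot.grab_frame("scene");a=im[170:350,150:350];cv2.imwrite("pics/z11.png",cv2.resize(a,None,fx=3,fy=3,interpolation=cv2.INTER_CUBIC))
E
python3 plan.py .4552 -.0149 .1 .294 1
```

```text
time: 28.2
ee_pos: [0.6641, -0.1431, 0.1309]
eef_rot: [[0.988, 0.156, 0.012], [0.156, -0.988, -0.005], [0.011, 0.007, -1.0]]
wrist_force: [1.3, -0.4, -0.9]
grip_width: 0.0619
time: 28.7
ee_pos: [0.6595, -0.1413, 0.1217]
eef_rot: [[0.988, 0.156, -0.002], [0.156, -0.988, 0.001], [-0.002, -0.001, -1.0]]
wrist_force: [-0.2, -0.5, -1.4]
grip_width: 0.0616
n 6
[{"jaw":1,"xyz":[-0.1012,-0.0871,0.0124],"turn":[-0,0,-0.022]},{"jaw":1,"xyz":[-0.0992,-0.0894,0.0124],"turn":[-0,0,-0.022]},{"jaw":1,"xyz":[-0.0972,-0.0917,0.0123],"turn":[-0,0,-0.022]},{"jaw":1,"xyz":[-0.095,-0.0939,0.0123],"turn":[-0,0,-0.022]},{"jaw":1,"xyz":[-0.0929,-0.096,0.0123],"turn":[-0,0,-0.022]}]
[{"jaw":1,"xyz":[-0.0906,-0.0981,0.0123],"turn":[-0,0,-0.022]}]
```

View pics/z11.png

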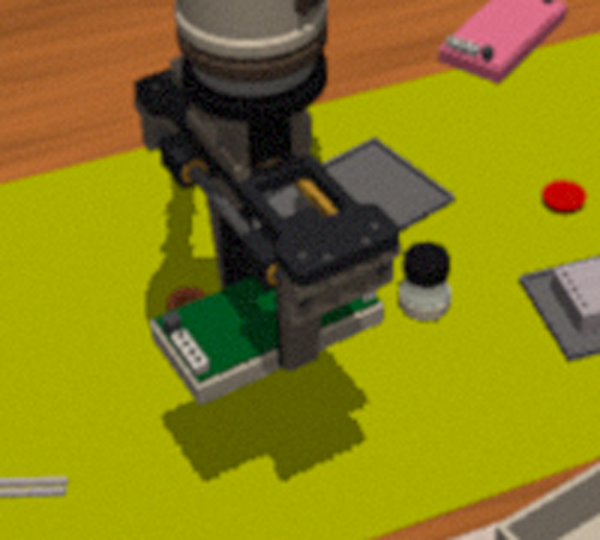

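```bash
python3 -m jog '[{"jaw":1,"xyz":[-0.101,-0.087,0],"turn":[0,0,-0.022]},{"jaw":1,"xyz":[-0.099,-0.089,0],"turn":[0,0,-0.022]},{"jaw":1,"xyz":[-0.097,-0.092,0],"turn":[0,0,-0.022]},{"jaw":1,"xyz":[-0.095,-0.094,0],"turn":[0,0,-0.022]},{"jaw":1,"xyz":[-0.093,-0.096,0],"turn":[0,0,-0.022]}]'; python3 -m jog '[{"jaw":1,"xyz":[-0.09,-0.098,0.02],"turn":[0,0,-0.022]},{"jaw":1,"xyz":[0,0,0.07],"turn":[0,0,0]},{"jaw":1,"xyz":[0,0,0.07],"turn":[0,0,0]},{"jaw":1,"xyz":[0,0,0],"turn":[0,0,0]},{"jaw":1,"xyz":[0,0,0],"turn":[0,0,0]}]';python3 plan.py .4552 -.0149 .025 .294 1
```

```text
time: 29.25
ee_pos: [0.4884, -0.0354, 0.1227]
eef_rot: [[0.963, 0.269, 0.0], [0.269, -0.963, 0.0], [0.0, 0.0, -1.0]]
wrist_force: [0.0, 0.2, -0.9]
grip_width: 0.0618
time: 29.75
ee_pos: [0.4559, -0.0152, 0.0751]
eef_rot: [[0.957, 0.291, -0.0], [0.291, -0.957, 0.0], [-0.0, -0.0, -1.0]]
wrist_force: [0.7, -0.1, -1.1]
grip_width: 0.0616
n 2
[{"jaw":1,"xyz":[-0.001,-0.0008,0.0836],"turn":[-0,0,0]},{"jaw":1,"xyz":[-0.001,-0.0008,0.0836],"turn":[-0,0,0]}]
```

```bash
python3 -m jog '[{"jaw":1,"xyz":[-0.002,-0.001,0.08],"turn":[0,0,0]},{"jaw":1,"xyz":[0,0,0.07],"turn":[0,0,0]},{"jaw":1,"xyz":[0,0,0.025],"turn":[0,0,0]},{"jaw":1,"xyz":[0,0,0],"turn":[0,0,0]},{"jaw":1,"xyz":[0,0,0],"turn":[0,0,0]}]';python3 plan.py .4552 -.0149 .009 .294 1
```

```text
time: 30.25
ee_pos: [0.4564, -0.0154, 0.0236]
eef_rot: [[0.957, 0.291, 0.002], [0.291, -0.957, -0.001], [0.002, 0.001, -1.0]]
wrist_force: [0.3, 0.0, -1.0]
grip_width: 0.0616
n 1
[{"jaw":1,"xyz":[-0.0033,-0.0027,0.0485],"turn":[0.001,-0.002,0.001]}]
```

```bash
python3 -m jog '[{"jaw":1,"xyz":[-0.002,-0.001,0.022],"turn":[0,0,0]},{"jaw":1,"xyz":[0,0,0.015],"turn":[0,0,0]},{"jaw":1,"xyz":[0,0,0.008],"turn":[0,0,0]},{"jaw":1,"xyz":[0,0,0],"turn":[0,0,0]},{"jaw":1,"xyz":[0,0,0],"turn":[0,0,0]}]';python3 plan.py .4552 -.0149 .009 .294 1
```

```text
time: 30.75
ee_pos: [0.4547, -0.0149, 0.0091]
eef_rot: [[0.957, 0.291, 0.0], [0.291, -0.957, -0.0], [0.0, 0.0, -1.0]]
wrist_force: [-1.8, -0.3, 3.1]
grip_width: 0.0613
n 1
[{"jaw":1,"xyz":[0.0017,0.0005,0.0003],"turn":[0,-0,0.001]}]
```

Touching (3.1 N). Release to about 72 mm and rise.

```bash
python3 -m jog '[{"jaw":-0.55,"xyz":[0,0,0],"turn":[0,0,0]},{"jaw":-0.55,"xyz":[0,0,0],"turn":[0,0,0]},{"jaw":-0.55,"xyz":[0,0,0],"turn":[0,0,0]},{"jaw":-0.55,"xyz":[0,0,0],"turn":[0,0,0]},{"jaw":-0.55,"xyz":[0,0,-0.02],"turn":[0,0,0]}]';python3 -m jog '[{"jaw":-0.55,"xyz":[0,0,-0.06],"turn":[0,0,0]},{"jaw":-0.6,"xyz":[0,0,-0.12],"turn":[0,0,0]},{"jaw":-1,"xyz":[0,0,-0.15],"turn":[0,0,0]},{"jaw":-1,"xyz":[0,0,-0.15],"turn":[0,0,0]},{"jaw":-1,"xyz":[0,0,-0.1],"turn":[0,0,0]}]'
python3 -m jog '[{"jaw":-1,"xyz":[0,-0.15,0],"turn":[0,0,0]},{"jaw":-1,"xyz":[0,-0.15,0],"turn":[0,0,0]},{"jaw":-1,"xyz":[0,-0.15,0],"turn":[0,0,0]},{"jaw":-1,"xyz":[0,-0.15,0],"turn":[0,0,0]},{"jaw":-1,"xyz":[0,-0.15,0],"turn":[0,0,0]}]'
python3 -m jog '[{"jaw":-1,"xyz":[0,-0.15,0],"turn":[0,0,0]},{"jaw":-1,"xyz":[0,-0.15,0],"turn":[0,0,0]},{"jaw":-1,"xyz":[0,-0.15,0],"turn":[0,0,0]},{"jaw":-1,"xyz":[0,0,0],"turn":[0,0,0]},{"jaw":-1,"xyz":[0,0,0],"turn":[0,0,0]}]'
python3 - <<'E'
from h import *
for q in [(.003,.021,.124,.062,(.4552,-.0149,-1.277),"e"),(.003,.025,.086,.05,(.6236,.1348,1.496),None),(.003,.027,.064,.042,(.4475,.3118,1.655),None),(.003,.023,.04,.04,(.4656,-.3388,.085),None)]:
    print(np.round(measure(*q),4),q[4])
E
```

```text
time: 31.25
ee_pos: [0.4538, -0.0147, 0.0143]
eef_rot: [[0.957, 0.291, -0.002], [0.291, -0.957, 0.001], [-0.001, -0.001, -1.0]]
wrist_force: [0.9, -0.5, 1.2]
grip_width: 0.0709
time: 31.75
ee_pos: [0.4556, -0.0152, 0.1928]
eef_rot: [[0.957, 0.291, 0.005], [0.291, -0.957, -0.001], [0.004, 0.003, -1.0]]
wrist_force: [0.8, 0.3, 0.1]
grip_width: 0.0915
time: 32.25
ee_pos: [0.3884, 0.202, 0.1894]
eef_rot: [[0.957, 0.29, 0.001], [0.29, -0.957, 0.0], [0.001, 0.0, -1.0]]
wrist_force: [1.4, -0.1, 0.6]
grip_width: 0.0917
time: 32.75
ee_pos: [0.3494, 0.33, 0.189]
eef_rot: [[0.956, 0.293, 0.0], [0.293, -0.956, -0.0], [0.0, 0.001, -1.0]]
wrist_force: [1.0, -0.1, 0.0]
grip_width: 0.0917
top [454.4 -11.9] -1.28 cost 0.082 997
scene [451.6 -16.9] -1.272 cost 0.066 1315
[ 0.453  -0.0144 -1.2761] (0.4552, -0.0149, -1.277)
top [623.3 137.7] 1.488 cost 0.086 573
scene [622.3 132.5] 1.505 cost 0.106 982
[0.6228 0.1351 1.4966] (0.6236, 0.1348, 1.496)
top [447.7 314.5] 1.63 cost 0.099 436
scene [446.4 308.1] 1.663 cost 0.142 453
[0.4471 0.3113 1.6467] (0.4475, 0.3118, 1.655)
top [ 464.4 -336.4] 0.091 cost 0.095 237
scene [ 462.6 -342.3] 0.073 cost 0.123 423
[ 0.4635 -0.3393  0.0818] (0.4656, -0.3388, 0.085)
```

View pics/scene_e.png

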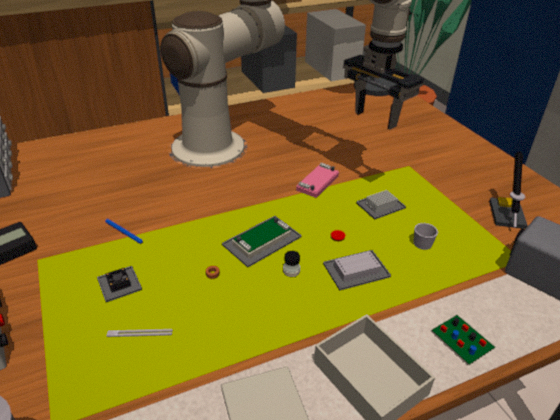

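View pics/top_e.png

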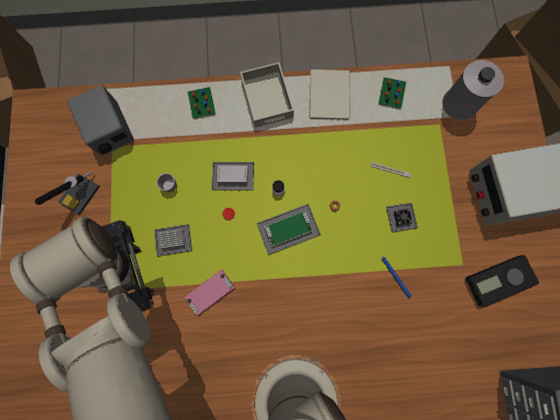

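Each part sits in its own tray, within about 2 mm and 0.01 rad by the fits. In both pictures the jar (291,263), cup (425,236) and pink board (318,180, scene pixels) are where they were. Handing in.

```bash
python3 - <<'E'
from plant import robot
print(robot.finish_job())
E
```

```text
the job is handed in; nothing more can be done
None
```

I took the stack apart in the order asked (fan, heatsink, can, board). Each part was lowered until the wrist force showed contact before I released it. The job was handed in at about 33 s.

The last check, averaged over the two cameras, gave these differences between each part and its tray:

| Part | Off centre | Off square |
|---|---|---|
| Fan | 2.2 mm | under 0.01 rad |
| Heatsink | 0.6 mm | 0.01 rad |
| Can | 0.9 mm | under 0.01 rad |
| Board | 2.3 mm | under 0.01 rad |

- **Bystanders:** in the final pictures the jar, cup and pink look-alike stand where they started. The arm was clear of everything.
- **Camera disagreement:** the two cameras' readings differ by a steady 1–3 mm in x and 4–6 mm in y, so I used their mean.
- **Failed reads:** two top-camera fits, one of the fan and one of the can, failed while the arm blocked the view. Both came out fine once it had moved away.

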